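# Lock the vial carrier onto the shaker

## Task

Fasten the vial carrier to the shaker with all the orange T-foot keys on the bench (two or three): put each key down through a slot of its own until its flange rests on the carrier, then turn it a quarter turn so that its foot locks under the platform. Secure each locked key with a red lock pin from the stand, pushed fully home through the flange into the platform's pin hole. Leave the carrier lying flat in its place and do not disturb the cup, the bottle or the marker.

Things in the scene. Friction and masses are not known exactly. Their poses are not given: they have to be found in the camera images.
- key_1_center (a point): T-foot locking key, upright, 160 g, may be absent. Point: on its axis 33 mm above its underside. From below: steel foot 44 (x) x 24 (y) x 8 mm; round neck 24 mm across, 18 long; dark flange 76 (x) x 34 (y) x 6 mm, underside at 26 mm, two 11.5 mm holes at x = +-26 mm; orange grip bar 14 (x) x 30 (y) x 34 mm, top at 66 mm. x along foot and flange, z up; same either way round.
- key_2_center (a point): T-foot locking key, upright, 160 g, may be absent. Point: on its axis 33 mm above its underside. From below: steel foot 44 (x) x 24 (y) x 8 mm; round neck 24 mm across, 18 long; dark flange 76 (x) x 34 (y) x 6 mm, underside at 26 mm, two 11.5 mm holes at x = +-26 mm; orange grip bar 14 (x) x 30 (y) x 34 mm, top at 66 mm. x along foot and flange, z up; same either way round.
- key_3_center (a point): T-foot locking key, upright, 160 g, may be absent. Point: on its axis 33 mm above its underside. From below: steel foot 44 (x) x 24 (y) x 8 mm; round neck 24 mm across, 18 long; dark flange 76 (x) x 34 (y) x 6 mm, underside at 26 mm, two 11.5 mm holes at x = +-26 mm; orange grip bar 14 (x) x 30 (y) x 34 mm, top at 66 mm. x along foot and flange, z up; same either way round.
- pin_1_center (a point): Loose lock pin, 64 mm long, 40 g, at first upright in the pin stand. Point: on its axis, 32 mm from the tip; z from tip to head. Steel shank 8 mm across, 34 mm long, tip tapered over 7 mm; then a collar 18 mm across, 3 mm thick, and a round red knob 15 mm across, 27 mm tall. Any pin fits any hole.
- pin_2_center (a point): Loose lock pin, 64 mm long, 40 g, at first upright in the pin stand. Point: on its axis, 32 mm from the tip; z from tip to head. Steel shank 8 mm across, 34 mm long, tip tapered over 7 mm; then a collar 18 mm across, 3 mm thick, and a round red knob 15 mm across, 27 mm tall. Any pin fits any hole.
- pin_3_center (a point): Loose lock pin, 64 mm long, 40 g, at first upright in the pin stand. Point: on its axis, 32 mm from the tip; z from tip to head. Steel shank 8 mm across, 34 mm long, tip tapered over 7 mm; then a collar 18 mm across, 3 mm thick, and a round red knob 15 mm across, 27 mm tall. Any pin fits any hole.
- pin_4_center (a point): Loose lock pin, 64 mm long, 40 g, at first upright in the pin stand. Point: on its axis, 32 mm from the tip; z from tip to head. Steel shank 8 mm across, 34 mm long, tip tapered over 7 mm; then a collar 18 mm across, 3 mm thick, and a round red knob 15 mm across, 27 mm tall. Any pin fits any hole.
- slot_1 (a point): Centre of a slot at the platform's top face, axes as the shaker's; 50 mm (y) x 29 mm (x), through the 8 mm top, 25 mm free below. The carrier's slot above it is 54 x 32 mm. A key that is in, flange on the carrier, has its point 13 mm above this one; its foot then clears the top's underside by 4 mm and it turns freely, with no stop, either way.
- hole_1 (a point): Centre, at the platform's top face, of the 11.5 mm through pin hole of slot 1, 26 mm from the slot's centre towards the shaker's -x. The carrier has a 13 mm hole above it. A flange hole of the key in slot 1 lies over it only after the quarter turn. A pin fully in has its point 10 mm above this one, its collar on the flange.
- slot_2 (a point): Centre of a slot at the platform's top face, axes as the shaker's; 50 mm (y) x 29 mm (x), through the 8 mm top, 25 mm free below. The carrier's slot above it is 54 x 32 mm. A key that is in, flange on the carrier, has its point 13 mm above this one; its foot then clears the top's underside by 4 mm and it turns freely, with no stop, either way.
- hole_2 (a point): Centre, at the platform's top face, of the 11.5 mm through pin hole of slot 2, 26 mm from the slot's centre towards the shaker's -x. The carrier has a 13 mm hole above it. A flange hole of the key in slot 2 lies over it only after the quarter turn. A pin fully in has its point 10 mm above this one, its collar on the flange.
- slot_3 (a point): Centre of a slot at the platform's top face, axes as the shaker's; 50 mm (y) x 29 mm (x), through the 8 mm top, 25 mm free below. The carrier's slot above it is 54 x 32 mm. A key that is in, flange on the carrier, has its point 13 mm above this one; its foot then clears the top's underside by 4 mm and it turns freely, with no stop, either way.
- hole_3 (a point): Centre, at the platform's top face, of the 11.5 mm through pin hole of slot 3, 26 mm from the slot's centre towards the shaker's -x. The carrier has a 13 mm hole above it. A flange hole of the key in slot 3 lies over it only after the quarter turn. A pin fully in has its point 10 mm above this one, its collar on the flange.
- shaker: Low white shaker with aluminium platform, 150 (x) x 306 (y) mm, fixed. Origin: centre of its underside. x from its front panel to its back (away from the robot), y along the row of slots, z up. Platform top face at 72 mm, rim 6 mm high round it; three slots in a row along y, 88 mm apart, 12 mm in front of the middle.
- carrier: Blue vial carrier plate, 135 x 291 x 6 mm, lying loose but in place on the platform inside its rim. Origin: centre of its underside; axes as the shaker's. A white block with five vials, up to 54 mm above the plate's underside, stands along its back edge, centred 62 mm behind the row of slots. 0.7 to 1.2 kg.
- pin_stand: Grey block 30 (x) x 156 (y) x 42 mm on a slightly wider foot, fixed to the worktop, with four 11.5 mm holes 38 mm apart along its y axis that hold the lock pins (knob up, collar on the block top). Origin: centre of its underside.
- cup: sample cup with red lid, 66 mm across, 64 mm tall, origin at the centre of its underside; not part of the job
- bottle: small brown bottle with blue cap, 41 x 46 x 84 mm, origin at the centre of its underside; not part of the job
- marker: white and blue marker pen, 132 mm long, lying, origin at its middle on the worktop; not part of the job
- microscope: Microscope standing to the right of the work, fixed, about 210 (x) x 140 (y) x 360 mm tall, its stage 130 mm up; origin: centre of its underside. It stands between the arm's starting pose and the work: go over or round it. Not part of the job.

How it is judged (in metres and radians):
At the end, for the whole second after the job is handed in: Each key present is in its own slot (within 9 mm), flange on the carrier (point 7-19 mm above the slot point), upright, turned across the slot within 0.17 rad, with a pin upright in that slot's hole (within 5 mm, point at most 15 mm above it). Carrier flat, within 6 mm of its place (((horizontal distance between key_1_center and slot_1 below 0.009 m and z of key_1_center in the frame of slot_1 between 0.007 and 0.019 m) or (horizontal distance between key_1_center and slot_2 below 0.009 m and z of key_1_center in the frame of slot_2 between 0.007 and 0.019 m) or (horizontal distance between key_1_center and slot_3 below 0.009 m and z of key_1_center in the frame of slot_3 between 0.007 and 0.019 m)) and angle between the x axis of each of key_1_center, key_2_center, key_3_center and the x axis of shaker, either way round below 0.17 rad and angle between each of key_1_center, key_2_center, key_3_center's own z axis and vertical below 0.12 rad and ((horizontal distance between key_2_center and slot_1 below 0.009 m and z of key_2_center in the frame of slot_1 between 0.007 and 0.019 m) or (horizontal distance between key_2_center and slot_2 below 0.009 m and z of key_2_center in the frame of slot_2 between 0.007 and 0.019 m) or (horizontal distance between key_2_center and slot_3 below 0.009 m and z of key_2_center in the frame of slot_3 between 0.007 and 0.019 m)) and ((horizontal distance between key_3_center and slot_1 below 0.009 m and z of key_3_center in the frame of slot_1 between 0.007 and 0.019 m) or (horizontal distance between key_3_center and slot_2 below 0.009 m and z of key_3_center in the frame of slot_2 between 0.007 and 0.019 m) or (horizontal distance between key_3_center and slot_3 below 0.009 m and z of key_3_center in the frame of slot_3 between 0.007 and 0.019 m)) and (horizontal distance between each of key_1_center, key_2_center, key_3_center and slot_1 above 0.02 m or (horizontal distance between pin_1_center and hole_1 below 0.005 m and z of pin_1_center in the frame of hole_1 below 0.015 m) or (horizontal distance between pin_2_center and hole_1 below 0.005 m and z of pin_2_center in the frame of hole_1 below 0.015 m) or (horizontal distance between pin_3_center and hole_1 below 0.005 m and z of pin_3_center in the frame of hole_1 below 0.015 m) or (horizontal distance between pin_4_center and hole_1 below 0.005 m and z of pin_4_center in the frame of hole_1 below 0.015 m)) and (horizontal distance between each of key_1_center, key_2_center, key_3_center and slot_2 above 0.02 m or (horizontal distance between pin_1_center and hole_2 below 0.005 m and z of pin_1_center in the frame of hole_2 below 0.015 m) or (horizontal distance between pin_2_center and hole_2 below 0.005 m and z of pin_2_center in the frame of hole_2 below 0.015 m) or (horizontal distance between pin_3_center and hole_2 below 0.005 m and z of pin_3_center in the frame of hole_2 below 0.015 m) or (horizontal distance between pin_4_center and hole_2 below 0.005 m and z of pin_4_center in the frame of hole_2 below 0.015 m)) and (horizontal distance between each of key_1_center, key_2_center, key_3_center and slot_3 above 0.02 m or (horizontal distance between pin_1_center and hole_3 below 0.005 m and z of pin_1_center in the frame of hole_3 below 0.015 m) or (horizontal distance between pin_2_center and hole_3 below 0.005 m and z of pin_2_center in the frame of hole_3 below 0.015 m) or (horizontal distance between pin_3_center and hole_3 below 0.005 m and z of pin_3_center in the frame of hole_3 below 0.015 m) or (horizontal distance between pin_4_center and hole_3 below 0.005 m and z of pin_4_center in the frame of hole_3 below 0.015 m)) and horizontal distance between carrier and shaker below 0.006 m and z of carrier in the frame of shaker below 0.075 m and angle between carrier's own z axis and vertical below 0.04 rad); the robot touches nothing.
It fails at once if the cup, the bottle or the marker is moved more than 3 cm (distance of any of cup, bottle, marker from where it was at the start of the episode above 0.03 m).
It fails at once if the carrier is lifted off or tilted out of its place on the shaker (angle between carrier's own z axis and vertical above 0.12 rad or z of carrier in the frame of shaker above 0.092 m).
Of key_1, key_2, key_3 only 2 to 3 are there at a start; the rules pass over those that are not, and their reading is None.
At some moment in a run one of key_1, key_2, key_3 may be knocked a few centimetres aside while the robot is not near it.
It also fails if it takes over 210 s, if anything falls off the work surface, if the arm or the gripper's body presses on something with over 40 N, if the wrist force passes 120 N, or if a joint passes its speed limit or range.

## Robot

A 6-joint arm with a two-finger parallel gripper is mounted at the origin on a cart in front of the work surface, level with it; the furniture and walls round the work are solid. World frame = base frame: x ahead of the robot, y to its left, z up, the work surface at z = 0. Lengths are in m, angles in degrees, forces in N, time in s.
With the tool pointing down it reaches from about 0.375 to 0.9 m from the base axis. Payload 3.1 kg.
Tool frame: the origin (TCP) lies between the finger pads; the fingertips stand 22 mm ahead of it and the grasp point (between the pads) lies 3 mm ahead of it (bot.tip_extent is the distance from the TCP to the fingertips, in m); y points along the fingers, z is the direction in which the jaws open and shut, and the axes are right-handed (so a half turn about y gives the same grasp; the last joint's range is limited). The gripper opens to 87 mm and grips with 3 to 60 N. Pads are 19 mm wide; open, the fingers measure 117 mm over their backs; the gripper's body (75 mm by 190 mm) begins 51 mm behind the grasp point.
Start: joints at [-83.05, 30.224, 82.088, -0, 67.689, -10.227], TCP at [0.185, -0.597, 0.245] pointing down, gripper open.
Joint ranges: [-176.69, 176.69], [-43.24, 126.21], [12.49, 139.97], [-82, 262], [0, 151.66], [-163.58, 163.58]. Speed limits (degrees/s): [159.86, 159.86, 180, 180, 180, 180].

## Interface

Orientations are given as a 3x3 rotation matrix whose columns are the frame's x, y, z axes.
In Python, from rig import bot, eyes, models gives the robot as it stands. The module is installed in compiled form; this text tells all that it offers.
- The arm moves only by the tool arm_command, never from a script. Its arguments are lists of equal length, an entry for each row: "translation": the shift along the tool's x, y, z each as a share of 0.08 m, from -1 to 1, a list of three; "rotation": the turn, a rotation vector about the tool's x, y, z each as a share of 60 degrees, from -1 to 1, a list of three; "grip": the closure, from -1 (fully open) to 1 (shut), so that 0 is half open. In form: {"translation": [[x, y, z], ...], "rotation": [[rx, ry, rz], ...], "grip": [grip, ...]}. A call has 1 to 5 rows; each row is the pose to reach, as a shift and turn from the pose commanded when the call began, along the tool's axes at that moment; what a row does not reach only later rows make up. A row lasts 1/10 s, in which the tool goes at most 50 mm and 8.59 degrees, less where a joint would pass 70% of its speed; a pose out of reach is approached as far as the arm can. A call with a number of a shift or a turn outside -1 to 1 is refused whole. A call with a gripper value outside its range is refused whole. The fingers move at their own pace and stop on an object; the grip force is fixed at half the most. Time passes only in rows, so rows that repeat a pose let the fingers close. It gives the time, the measured TCP pose, the force and the opening at its end, in the units of the state.
- bot.read_state(): the state, without advancing time (a new reading comes with each control period).
- eyes.capture(name): name is "scene" or "top"; returns a dict with "image" (420x560x3 uint8, blue, green, red), "mtx" (3x3 intrinsics, pixels), "rvec" (rotation vector, rad) and "tvec" (3), from world to camera coordinates, as OpenCV has them. Camera axes: x right, y down, z forward; pixel columns grow to the right and rows downward; lengths in m; the calibration is good to about 2 mm. A picture is of the moment at which its call begins. There is no depth.
- bot.hand_in(): hands the job in, once; it reports no verdict.
Trained networks look in the newest picture that a camera, given by its name, has taken for a name from the list of things; names that differ only in an ending like _2 or _b are one class to them, and where a whole thing is asked for, a point or a joint stands for the part that bears it (a point fixed in the world has none). Each returns a list of dicts, best first, with "conf" (0 to 1); they miss things now and then, are a little off and sometimes report something else, mostly with a low value. They report only what shows in the picture. A call takes as long as a camera call.
- models.recognise(camera, thing): "extent" ([left, top, right, bottom] as shares, 0 to 1, of the picture: columns of its width, rows of its height, round what is visible of it).
- models.spot_point(camera, thing): "point" ([column, row] as shares, 0 to 1, of the picture: columns of its width, rows of its height: a listed point, or the origin of a listed thing).
The state is a dict: "time_s": time; "joint_positions": joint angles; "qvel": joint speeds; "tau": joint torques, N m; "position": TCP position; "tcp_rot": TCP orientation; "force": force on the tool from outside, world axes, zero at the start; "moment": the same for the moment, N m; "opening": opening from 0.0 (shut) to 1.0 (fully open).
Only numpy, scipy, OpenCV 4.12 (cv2) and the standard library are available. Lean on these libraries where they do the work, as an engineer would, in place of code of your own. Each camera call takes 0.05 s, during which the arm holds its last target. There are 200 camera calls.

## Working session

There is one attempt and no reset: what is moved stays moved. The work goes in short steps, Python scripts to look and compute and a tool call to move; the robot and the scene stay as the last step left them, time stands still between calls to the robot, and variables do not carry over. Pictures are saved under pics/ and viewed, about 12 in all and at most 16, crops included, and the job is handed in when it is done.

Besides the shell and the picture viewer there is one more tool, called as name(argument=value, ...), one argument or row to a line, values as JSON. arm_command: Moves the arm, as the interface text tells. Shift numbers are shares of 0.08 m and turn numbers shares of 60 degrees, none past 1 either way. Its arguments: {"type":"object","properties":{"translation":{"type":"array"},"rotation":{"type":"array"},"grip":{"type":"array"}},"required":["translation","rotation","grip"]}

```bash
mkdir -p pics; ls; python3 - <<'E'
from rig import bot,eyes,models
import cv2,numpy as np
s=bot.read_state();print({k:np.round(v,3).tolist() for k,v in s.items()}, bot.tip_extent)
for c in("scene","top"):
    d=eyes.capture(c);cv2.imwrite(f"pics/{c}0.png",d["image"])
    R=cv2.Rodrigues(np.array(d["rvec"]))[0];print(c,np.round(-R.T@np.ravel(d["tvec"]),3),np.round(R,2).tolist(),np.round(d["mtx"],0).tolist())
    for t in["key_1_center","pin_1_center","slot_1","hole_1","shaker","carrier","pin_stand","cup","bottle","marker","microscope"]:
        print(t,[(np.round(np.array(p["point"])*[560,420],1).tolist(),round(p["conf"],2)) for p in models.spot_point(c,t)])
E
```

```text
pics
{'time_s': 0.0, 'joint_positions': [-83.051, 30.28, 82.156, 0.0, 67.688, -10.226], 'qvel': [0.056, 0.032, -0.056, 0.025, 0.042, 0.007], 'tau': [0.001, -44.005, -17.659, 0.063, 0.058, -0.0], 'position': [0.185, -0.596, 0.244], 'tcp_rot': [[-0.955, -0.0, 0.295], [-0.295, 0.002, -0.955], [-0.0, -1.0, -0.002]], 'force': [1.307, -0.193, 1.612], 'moment': [-0.009, -0.017, 0.005], 'opening': 0.996} 0.022
scene [ 0.084 -0.555  1.342] [[0.76, -0.65, 0.0], [-0.57, -0.67, -0.48], [0.31, 0.37, -0.88]] [[530.0, 0.0, 281.0], [0.0, 530.0, 206.0], [0.0, 0.0, 1.0]]
key_1_center []
pin_1_center [([306.9, 186.5], 0.43)]
slot_1 [([189.5, 146.3], 0.57)]
hole_1 [([182.2, 155.1], 0.96), ([289.2, 285.7], 0.68)]
shaker []
carrier [([217.1, 161.8], 0.9)]
pin_stand [([321.1, 208.7], 0.77), ([292.8, 282.7], 0.56)]
cup [([286.3, 166.0], 0.84)]
bottle [([291.7, 285.0], 0.68)]
marker [([245.9, 267.4], 0.57)]
microscope []
top [ 4.320e-01 -1.000e-03  1.032e+00] [[0.02, -1.0, -0.01], [-1.0, -0.02, -0.08], [0.08, 0.01, -1.0]] [[439.0, 0.0, 282.0], [0.0, 439.0, 209.0], [0.0, 0.0, 1.0]]
key_1_center []
pin_1_center [([295.5, 149.2], 0.48)]
slot_1 [([189.8, 220.7], 0.62), ([229.9, 217.9], 0.6)]
hole_1 [([190.6, 231.4], 0.78), ([227.9, 227.2], 0.67), ([150.9, 236.2], 0.59)]
shaker [([195.9, 217.3], 0.86)]
carrier [([189.5, 214.8], 0.79)]
pin_stand [([320.2, 150.8], 0.89), ([312.5, 146.9], 0.56)]
cup [([246.6, 145.7], 0.83), ([344.2, 143.6], 0.59)]
bottle [([363.6, 243.9], 0.76), ([189.1, 218.2], 0.67)]
marker []
microscope [([294.3, 150.0], 0.46)]
```

```bash
python3 - <<'E'
import cv2
for c in("scene","top"):
    i=cv2.imread(f"pics/{c}0.png"); cv2.imwrite(f"pics/{c}0b.png",cv2.resize(i,(800,600),interpolation=cv2.INTER_CUBIC))
E
```

```text
(no output)
```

View pics/top0b.png

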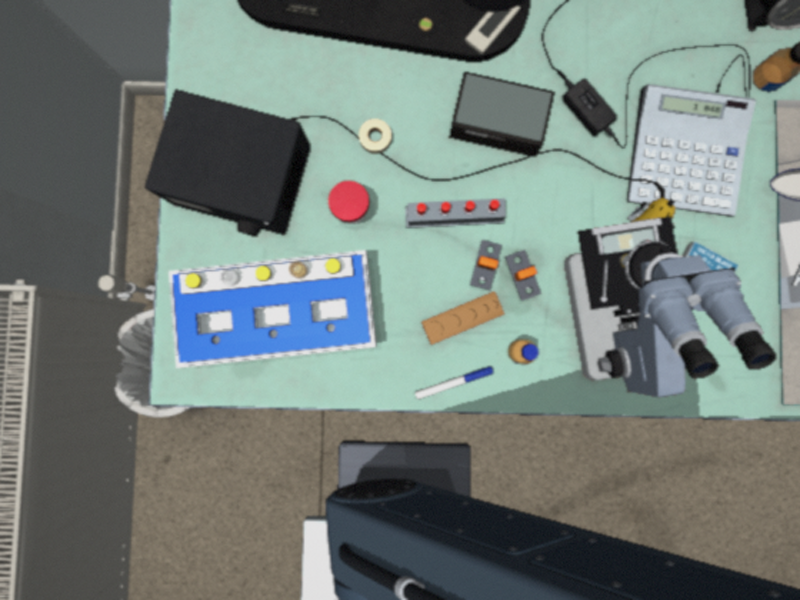

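View pics/scene0b.png

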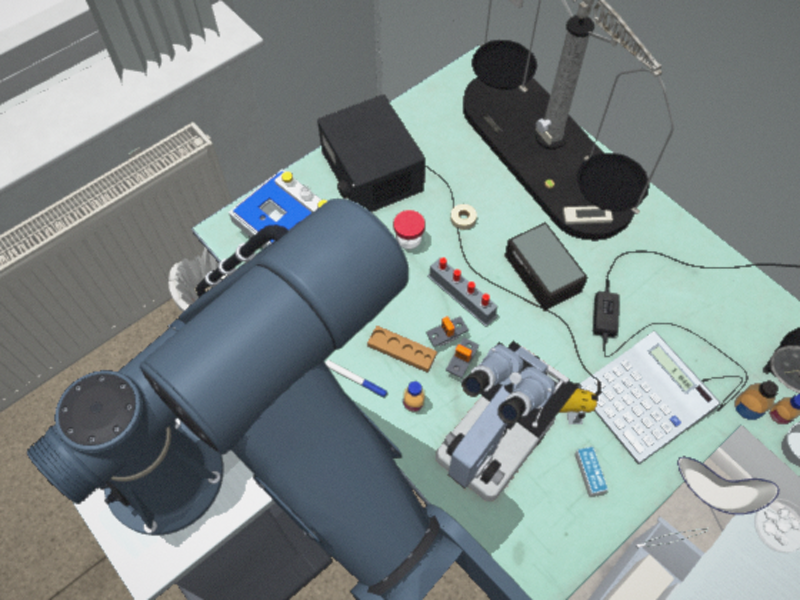

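```bash
cat > h.py <<'E'
import cv2,numpy as np
from rig import bot,eyes,models
def cap(c,name=None):
    d=eyes.capture(c)
    if name: cv2.imwrite(f"pics/{name}.png",d["image"])
    return d
def ray(d,uv,z):
    K=np.array(d["mtx"],float);R=cv2.Rodrigues(np.array(d["rvec"],float))[0];t=np.ravel(d["tvec"])
    uv=np.atleast_2d(np.array(uv,float));C=-R.T@t
    v=np.c_[uv,np.ones(len(uv))]@np.linalg.inv(K).T@R
    return C+v*((z-C[2])/v[:,2])[:,None]
def proj(d,P):
    return cv2.projectPoints(np.atleast_2d(np.array(P,float)),np.array(d["rvec"],float),np.array(d["tvec"],float),np.array(d["mtx"],float),None)[0][:,0]
def blobs(d,lo,hi,amin=8,sat=None):
    m=cv2.inRange(cv2.cvtColor(d["image"],cv2.COLOR_BGR2HSV),np.array(lo),np.array(hi))
    n,l,s,c=cv2.connectedComponentsWithStats(m)
    out=[]
    for i in range(1,n):
        if s[i,4]>=amin:
            ys,xs=np.nonzero(l==i);r=cv2.minAreaRect(np.c_[xs,ys].astype(np.float32));out.append((c[i],s[i,4],r))
    return m,out
def crop(d,x0,y0,x1,y1,k,name):
    cv2.imwrite(f"pics/{name}.png",cv2.resize(d["image"][y0:y1,x0:x1],None,fx=k,fy=k,interpolation=cv2.INTER_CUBIC))
E
python3 - <<'E'
from h import *
d=cap("top")
for nm,lo,hi,z in(("orange",(4,150,130),(16,255,255),.066),("red",(0,150,100),(3,255,255),.072),("red2",(174,150,100),(180,255,255),.072),("blue",(105,130,80),(125,255,255),.078)):
    _,b=blobs(d,lo,hi)
    for c,a,r in b: print(nm,np.round(c,1),a,np.round(ray(d,c,z)[0],4),"rect",np.round(r[0],1),np.round(r[1],1),round(r[2],1))
i=d["image"]
a=cv2.resize(i[170:265,110:270],None,fx=5,fy=5,interpolation=cv2.INTER_CUBIC)
b=cv2.resize(i[130:220,280:390],None,fx=5,fy=5,interpolation=cv2.INTER_CUBIC)
cv2.imwrite("pics/sh.png",a);cv2.imwrite("pics/ky.png",b)
E
```

```text
orange [536.8  47.2] 17 [ 0.8859 -0.5603  0.066 ] rect [536.8  46.9] [4.  6.3] 26.6
orange [542.1  51.7] 31 [ 0.8756 -0.5721  0.066 ] rect [542.8  51.5] [ 6.5 14.1] 57.5
orange [341.3 183.3] 77 [ 0.5659 -0.1229  0.066 ] rect [341.2 183.2] [12.6  6.1] 14.0
orange [368.1 190.8] 77 [ 0.5506 -0.1822  0.066 ] rect [368.1 190.8] [ 6. 13.] 71.6
red [328.6 143.9] 31 [ 0.6523 -0.0929  0.072 ] rect [328.5 144. ] [6. 5.] 90.0
red [345.6 143. ] 33 [ 0.6552 -0.1304  0.072 ] rect [345.5 143. ] [6. 5.] 90.0
red [294.7 145.4] 28 [ 0.6473 -0.0177  0.072 ] rect [294.5 145.5] [5. 5.] 90.0
red [311.6 144.7] 32 [ 0.6498 -0.0551  0.072 ] rect [311.5 145. ] [6. 5.] 90.0
red2 [243.8 140.5] 590 [0.6559 0.0954 0.072 ] rect [244.  140.5] [27. 26.] 90.0
blue [189.8 222.2] 5079 [0.4713 0.207  0.078 ] rect [188.9 215.8] [ 60.7 133.6] 83.8
blue [370.7 246. ] 87 [ 0.4291 -0.1867  0.078 ] rect [370.5 246. ] [10.  9.] 90.0
blue [334.8 261.4] 91 [ 0.394  -0.1096  0.078 ] rect [334.8 261.4] [ 4.4 19. ] 71.6
```

View pics/sh.png

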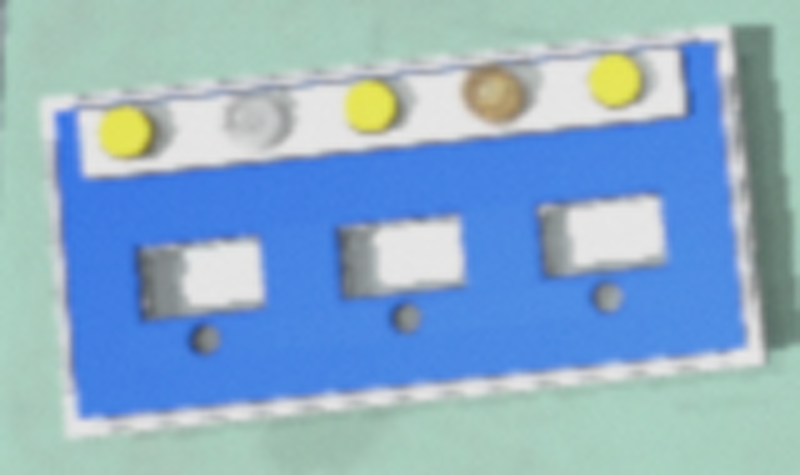

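View pics/ky.png

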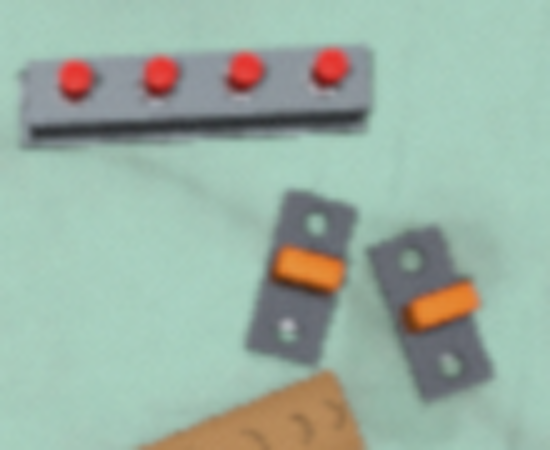

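```bash
cat >> h.py <<'E'
def shaker(d):
    m,_=blobs(d,(105,130,80),(125,255,255)); m[:, 275:]=0
    # upsampled soft threshold for subpixel centroids
    roi=d["image"][165:270,105:275]; k=6
    up=cv2.resize(roi,None,fx=k,fy=k,interpolation=cv2.INTER_CUBIC)
    b=cv2.inRange(cv2.cvtColor(up,cv2.COLOR_BGR2HSV),np.array((100,110,60)),np.array((130,255,255)))
    cs,h=cv2.findContours(b,cv2.RETR_CCOMP,cv2.CHAIN_APPROX_NONE)
    S=[];H=[]
    for c,hh in zip(cs,h[0]):
        a=cv2.contourArea(c)/k/k
        if hh[3]<0: continue
        M=cv2.moments(c)
        if M["m00"]==0: continue
        p=(np.array([M["m10"],M["m01"]])/M["m00"]+.5)/k-.5+[105,165]
        if 200<a<500: S.append(p)
        elif 10<a<60: H.append(p)
    S=np.array(sorted(S,key=lambda p:p[0]));H=np.array(sorted(H,key=lambda p:p[0]))
    return S,H
def rigid(A,B):
    a,b=A.mean(0),B.mean(0);x=A-a;y=B-b
    th=np.arctan2((x[:,0]*y[:,1]-x[:,1]*y[:,0]).sum(),(x*y).sum());c,s=np.cos(th),np.sin(th);R=np.array([[c,-s],[s,c]])
    t=b-R@a;return th,t,np.linalg.norm((A@R.T+t)-B,axis=1)
E
python3 - <<'E'
from h import *
d=cap("top")
S,H=shaker(d);print(S,H)
P=np.r_[ray(d,S,.078),ray(d,H,.078)][:,:2];print(np.round(P,4))
A=np.array([[0,.088],[0,0],[0,-.088],[-.026,.088],[-.026,0],[-.026,-.088]])
for sel in([0,1,2],[3,4,5],range(6)):
    th,t,e=rigid(A[list(sel)],P[list(sel)]);print(np.degrees(th),t,e)
# rim outer
roi=d["image"][165:270,105:275];g=cv2.cvtColor(roi,cv2.COLOR_BGR2HSV)
m=((g[...,1]<40)&(g[...,2]>190))|cv2.inRange(g,(105,110,60),(125,255,255)).astype(bool)
m=m.astype(np.uint8);n,l,s,c=cv2.connectedComponentsWithStats(m);i=1+s[1:,4].argmax()
ys,xs=np.nonzero(l==i);r=cv2.minAreaRect(np.c_[xs+105,ys+165].astype(np.float32));bp=ray(d,cv2.boxPoints(r),.078)
print("rim",np.round(bp,4).tolist(),np.round(bp.mean(0),4),r)
# keys
hsv=cv2.cvtColor(d["image"],cv2.COLOR_BGR2HSV)
for c in([341,185],[366,192]):
    x,y=c;k=6;up=cv2.resize(d["image"][y-22:y+23,x-16:x+17],None,fx=k,fy=k,interpolation=cv2.INTER_CUBIC)
    h=cv2.cvtColor(up,cv2.COLOR_BGR2HSV);lo=cv2.inRange(h,(0,0,0),(180,255,148));print(np.percentile(h[...,2],[5,20,50,80]))
    f=((h[...,2]<140)).astype(np.uint8)|cv2.inRange(h,(4,120,100),(18,255,255)).clip(0,1)
    n,l,s,cc=cv2.connectedComponentsWithStats(f);j=l[22*k,16*k];ys,xs=np.nonzero(l==j)
    cs,hh=cv2.findContours((l==j).astype(np.uint8),cv2.RETR_CCOMP,cv2.CHAIN_APPROX_NONE)
    pts=[]
    for q,w in zip(cs,hh[0]):
        M=cv2.moments(q)
        if w[3]>=0 and M["m00"]>100: pts.append((np.array([M["m10"],M["m01"]])/M["m00"]+.5)/k-.5+[x-16,y-22]);
    print("area",s[j],"holes",pts)
    if len(pts)==2:
        w=ray(d,pts,.032)[:,:2];v=w[0]-w[1];print("mid",w.mean(0),"len",np.linalg.norm(v),"ang",np.degrees(np.arctan2(v[1],v[0]))%180)
E
```

```text
[[150.06842947 225.04092095]
 [190.16219217 220.79609734]
 [230.1820295  216.49695097]] [[150.86934417 237.41054465]
 [191.08154974 233.19735104]
 [231.23440037 229.0118302 ]]
[[0.4632 0.2934]
 [0.4744 0.2064]
 [0.4858 0.1195]
 [0.4363 0.2905]
 [0.4475 0.2033]
 [0.4587 0.1163]]
7.426716017310912 [0.47448425 0.20643469] [2.56809605e-04 6.12161959e-05 2.98138844e-04]
7.302739535204117 [0.47329737 0.20666307] [1.89258218e-04 4.01272603e-05 2.26254126e-04]
7.3362551257764474 [0.47388984 0.20655643] [0.00064384 0.00058018 0.00074186 0.00053043 0.0005809  0.00076127]
rim [[0.5418, 0.3749, 0.078], [0.5819, 0.0677, 0.078], [0.4027, 0.0436, 0.078], [0.3633, 0.3465, 0.078]] [0.4724 0.2082 0.078 ] ((189.32131958007812, 222.01239013671875), (82.77046203613281, 141.30506896972656), 83.91146850585938)
[110. 117. 178. 202.]
area [   26    33   131   208 16651] holes [array([337.04455165, 195.45828604]), array([342.78867638, 174.43032787])]
mid [ 0.56674956 -0.12404914] len 0.05041762178546656 ang 165.655074261997
[107. 114. 177. 193.]
area [   20    32   150   211 18646] holes [array([369.50812902, 202.56403234]), array([361.58517932, 181.74463783])]
mid [ 0.55146257 -0.18284347] len 0.05101126468214889 ang 21.323903669149615
```

```bash
cat >> h.py <<'E'
def yaw_now():
    R=np.array(bot.read_state()["tcp_rot"]);return np.degrees(np.arctan2(R[1,2],R[0,2]))
def plan(wps,start=None):
    """wps: list of (xyz, jaw yaw deg); prints calls of equal chunks: shift, turn shares, rows needed"""
    if start is None: s=bot.read_state();p=np.array(s["position"],float);a=yaw_now()
    else: p,a=np.array(start[0],float),start[1]
    for q,b in wps:
        q=np.array(q,float);n=1
        while True:
            ok=True;pp=p.copy();aa=a;out=[]
            for i in range(n):
                d=(q-p)/n;r=np.radians(aa);s,c=np.sin(r),np.cos(r)
                T=np.array([d[0]*s-d[1]*c,-d[2],d[0]*c+d[1]*s])/.08;W=-(b-a)/n/60
                rows=int(np.ceil(max(np.linalg.norm(d)/.045,abs(b-a)/n/8.5,1)))
                ok&=np.abs(T).max()<=1 and abs(W)<=1 and rows<=5
                out.append((np.round(T,3).tolist(),round(W,3),rows));aa+=(b-a)/n
            if ok: break
            n+=1
        print("->",np.round(q,4),b);[print("  T",*o) for o in out]
        p,a=q,b
def st():
    s=bot.read_state();print("t",round(s["time_s"],2),"p",np.round(s["position"],4),"yaw",round(yaw_now(),2),"F",np.round(s["force"],1),"open",round(s["opening"],3),"q",np.round(s["joint_positions"],0))
E
python3 - <<'E'
from h import *
p=[.185,-.596,.45]
plan([(p,-72.8),([.567,-.124,.45],-14.3),([.567,-.124,.15],-14.3)])
E
```

```text
-> [ 0.185 -0.596  0.45 ] -72.8
  T [-0.003, -0.856, -0.004] -0.0 2
  T [-0.003, -0.856, -0.004] -0.0 2
  T [-0.003, -0.856, -0.004] -0.0 2
-> [ 0.567 -0.124  0.45 ] -14.3
  T [-0.788, -0.0, -0.528] -0.122 2
  T [-0.849, -0.0, -0.423] -0.122 2
  T [-0.896, -0.0, -0.312] -0.122 2
  T [-0.928, -0.0, -0.195] -0.122 2
  T [-0.946, -0.0, -0.076] -0.122 2
  T [-0.948, -0.0, 0.045] -0.122 2
  T [-0.934, -0.0, 0.166] -0.122 2
  T [-0.905, -0.0, 0.283] -0.122 2
-> [ 0.567 -0.124  0.15 ] -14.3
  T [-0.0, 0.938, 0.0] -0.0 2
  T [-0.0, 0.938, 0.0] -0.0 2
  T [-0.0, 0.938, 0.0] -0.0 2
  T [-0.0, 0.938, 0.0] -0.0 2
```

arm_command(
  translation=[
    [0,-0.86,0],
    [0,-0.86,0],
    [0,-0.86,0],
  ],
  rotation=[
    [0,0,0],
    [0,0,0],
    [0,0,0],
  ],
  grip=[-0.2,-0.2,-0.2],
)

```text
time_s: 1.6
position: [0.185, -0.5992, 0.3173]
tcp_rot: [[-0.955, 0.001, 0.295], [-0.295, -0.008, -0.955], [0.001, -1.0, 0.008]]
force: [0.5, -1.0, -0.6]
opening: 0.807
```

arm_command(
  translation=[
    [0,-0.86,0],
    [0,-0.86,0],
  ],
  rotation=[
    [0,0,0],
    [0,0,0],
  ],
  grip=[-0.2,-0.2],
)

```text
time_s: 1.8
position: [0.1847, -0.5977, 0.3845]
tcp_rot: [[-0.955, 0.0, 0.295], [-0.295, -0.003, -0.955], [0.0, -1.0, 0.003]]
force: [-0.1, -0.7, 0.9]
opening: 0.645
```

arm_command(
  translation=[
    [0,-0.86,0],
    [0,-0.86,0],
  ],
  rotation=[
    [0,0,0],
    [0,0,0],
  ],
  grip=[-0.2,-0.2],
)

```text
time_s: 2.0
position: [0.1848, -0.5979, 0.4543]
tcp_rot: [[-0.955, 0.001, 0.295], [-0.295, -0.005, -0.955], [0.001, -1.0, 0.005]]
force: [-0.4, 0.1, -0.3]
opening: 0.607
```

arm_command(
  translation=[
    [-0.788,0,-0.528],
    [-0.788,0,-0.528],
    [-0.788,0,-0.528],
  ],
  rotation=[
    [0,-0.122,0],
    [0,-0.122,0],
    [0,-0.122,0],
  ],
  grip=[-0.2,-0.2,-0.2],
)

```text
time_s: 2.3
position: [0.2343, -0.535, 0.4502]
tcp_rot: [[-0.909, 0.0, 0.418], [-0.418, 0.003, -0.909], [-0.002, -1.0, -0.003]]
force: [-0.1, 0.1, 0.5]
opening: 0.6
```

arm_command(
  translation=[
    [-0.849,0,-0.423],
    [-0.849,0,-0.423],
  ],
  rotation=[
    [0,-0.122,0],
    [0,-0.122,0],
  ],
  grip=[-0.2,-0.2],
)

```text
time_s: 2.5
position: [0.2808, -0.4774, 0.4494]
tcp_rot: [[-0.849, -0.0, 0.529], [-0.529, 0.004, -0.849], [-0.002, -1.0, -0.003]]
force: [0.6, 0.1, 0.7]
opening: 0.6
```

arm_command(
  translation=[
    [-0.896,0,-0.312],
    [-0.896,0,-0.312],
  ],
  rotation=[
    [0,-0.122,0],
    [0,-0.122,0],
  ],
  grip=[-0.2,-0.2],
)

```text
time_s: 2.7
position: [0.3289, -0.418, 0.4497]
tcp_rot: [[-0.774, -0.001, 0.634], [-0.633, 0.003, -0.774], [-0.001, -1.0, -0.003]]
force: [-0.0, -0.2, -0.1]
opening: 0.599
```

arm_command(
  translation=[
    [-0.928,0,-0.195],
    [-0.928,0,-0.195],
  ],
  rotation=[
    [0,-0.122,0],
    [0,-0.122,0],
  ],
  grip=[-0.2,-0.2],
)

```text
time_s: 2.9
position: [0.3766, -0.359, 0.4497]
tcp_rot: [[-0.687, -0.001, 0.727], [-0.727, 0.003, -0.687], [-0.001, -1.0, -0.002]]
force: [0.8, -1.0, -0.3]
opening: 0.601
```

arm_command(
  translation=[
    [-0.946,0,-0.076],
    [-0.946,0,-0.076],
  ],
  rotation=[
    [0,-0.122,0],
    [0,-0.122,0],
  ],
  grip=[-0.2,-0.2],
)

```text
time_s: 3.1
position: [0.4244, -0.3001, 0.4497]
tcp_rot: [[-0.588, -0.001, 0.809], [-0.809, 0.002, -0.588], [-0.001, -1.0, -0.002]]
force: [-0.0, -0.0, -1.0]
opening: 0.6
```

arm_command(
  translation=[
    [-0.948,0,0.045],
    [-0.948,0,0.045],
  ],
  rotation=[
    [0,-0.122,0],
    [0,-0.122,0],
  ],
  grip=[-0.2,-0.2],
)

```text
time_s: 3.3
position: [0.4723, -0.2411, 0.4496]
tcp_rot: [[-0.48, -0.001, 0.877], [-0.877, 0.002, -0.48], [-0.001, -1.0, -0.002]]
force: [0.1, -0.2, -0.0]
opening: 0.604
```

arm_command(
  translation=[
    [-0.934,0,0.166],
    [-0.934,0,0.166],
  ],
  rotation=[
    [0,-0.122,0],
    [0,-0.122,0],
  ],
  grip=[-0.2,-0.2],
)

```text
time_s: 3.5
position: [0.5201, -0.1822, 0.4495]
tcp_rot: [[-0.365, -0.001, 0.931], [-0.931, 0.002, -0.365], [-0.001, -1.0, -0.002]]
force: [-0.1, 0.5, 0.7]
opening: 0.6
```

arm_command(
  translation=[
    [-0.905,0,0.283],
    [-0.905,0,0.283],
  ],
  rotation=[
    [0,-0.122,0],
    [0,-0.122,0],
  ],
  grip=[-0.2,-0.2],
)

```text
time_s: 3.7
position: [0.568, -0.1231, 0.4493]
tcp_rot: [[-0.243, -0.001, 0.97], [-0.97, 0.002, -0.243], [-0.001, -1.0, -0.002]]
force: [0.3, -0.3, 0.1]
opening: 0.6
```

arm_command(
  translation=[
    [0,0.94,0],
    [0,0.94,0],
    [0,0.94,0],
  ],
  rotation=[
    [0,0,0],
    [0,0,0],
    [0,0,0],
  ],
  grip=[-0.2,-0.2,-0.2],
)

```text
time_s: 4.0
position: [0.5641, -0.1244, 0.37]
tcp_rot: [[-0.246, -0.011, 0.969], [-0.969, 0.004, -0.246], [-0.001, -1.0, -0.012]]
force: [0.1, -0.2, -0.3]
opening: 0.602
```

arm_command(
  translation=[
    [0,0.94,0],
    [0,0.94,0],
    [0,0.94,0],
  ],
  rotation=[
    [0,0,0],
    [0,0,0],
    [0,0,0],
  ],
  grip=[-0.2,-0.2,-0.2],
)

```text
time_s: 4.3
position: [0.5648, -0.1252, 0.2975]
tcp_rot: [[-0.247, -0.007, 0.969], [-0.969, 0.003, -0.247], [-0.001, -1.0, -0.007]]
force: [-0.9, 0.5, -0.6]
opening: 0.599
```

arm_command(
  translation=[
    [0,0.94,0],
    [0,0.94,0],
    [0,0.94,0],
    [0,0.94,0],
  ],
  rotation=[
    [0,0,0],
    [0,0,0],
    [0,0,0],
    [0,0,0],
  ],
  grip=[-0.2,-0.2,-0.2,-0.2],
)

```text
time_s: 4.7
position: [0.5682, -0.1262, 0.2274]
tcp_rot: [[-0.247, 0.003, 0.969], [-0.969, -0.001, -0.247], [0.001, -1.0, 0.004]]
force: [0.1, -0.8, 0.6]
opening: 0.597
```

```bash
python3 - <<'E'
from h import *
st()
for c in("scene","top"):
    d=cap(c);_,b=blobs(d,(4,150,130),(16,255,255),20)
    print(c,[(np.round(x[0],1),x[1],np.round(ray(d,x[0],.063)[0],4)) for x in b])
plan([([.5665,-.1237,.12],-14.3),([.5665,-.1237,.057],-14.3)])
E
```

```text
t 4.7 p [ 0.5682 -0.1262  0.2274] yaw -14.29 F [ 0.1 -0.8  0.6] open 0.597 q [-24.  28.  90.  -0.  62.  -9.]
scene [(array([313.4, 226. ]), np.int32(42), array([ 0.5665, -0.1245,  0.063 ])), (array([324.2, 244.7]), np.int32(45), array([ 0.5512, -0.1841,  0.063 ]))]
top []
-> [ 0.5665 -0.1237  0.12  ] -14.3
  T [-0.012, 0.677, -0.016] 0.0 2
  T [-0.012, 0.677, -0.016] 0.0 2
-> [ 0.5665 -0.1237  0.057 ] -14.3
  T [-0.0, 0.788, 0.0] -0.0 2
```

arm_command(
  translation=[
    [-0.012,0.677,-0.016],
    [-0.012,0.677,-0.016],
    [-0.012,0.677,-0.016],
  ],
  rotation=[
    [0,0,0],
    [0,0,0],
    [0,0,0],
  ],
  grip=[-0.2,-0.2,-0.2],
)

```text
time_s: 5.1
position: [0.5654, -0.1238, 0.1717]
tcp_rot: [[-0.246, -0.001, 0.969], [-0.969, 0.0, -0.246], [-0.0, -1.0, -0.001]]
force: [-1.2, 0.1, 1.1]
opening: 0.598
```

arm_command(
  translation=[
    [-0.012,0.677,-0.016],
    [-0.012,0.677,-0.016],
    [-0.012,0.677,-0.016],
    [-0.012,0.677,-0.016],
  ],
  rotation=[
    [0,0,0],
    [0,0,0],
    [0,0,0],
    [0,0,0],
  ],
  grip=[-0.2,-0.2,-0.2,-0.2],
)

```text
time_s: 5.5
position: [0.566, -0.1232, 0.1195]
tcp_rot: [[-0.246, 0.004, 0.969], [-0.969, -0.002, -0.246], [0.001, -1.0, 0.004]]
force: [0.2, 1.0, 0.0]
opening: 0.602
```

arm_command(
  translation=[
    [0,0.3,0],
    [0,0.5,0],
    [0,0.788,0],
    [0,0.788,0],
    [0,0.788,0],
  ],
  rotation=[
    [0,0,0],
    [0,0,0],
    [0,0,0],
    [0,0,0],
    [0,0,0],
  ],
  grip=[-0.2,-0.2,-0.2,-0.2,-0.2],
)

```text
time_s: 6.0
position: [0.566, -0.1232, 0.056]
tcp_rot: [[-0.246, 0.003, 0.969], [-0.969, -0.001, -0.246], [0.001, -1.0, 0.004]]
force: [0.1, 0.7, -0.5]
opening: 0.597
```

arm_command(
  translation=[
    [0,0,0],
    [0,0,0],
    [0,0,0],
    [0,0,0],
    [0,0,0],
  ],
  rotation=[
    [0,0,0],
    [0,0,0],
    [0,0,0],
    [0,0,0],
    [0,0,0],
  ],
  grip=[1,1,1,1,1],
)

```text
time_s: 6.5
position: [0.5647, -0.1227, 0.0545]
tcp_rot: [[-0.246, 0.0, 0.969], [-0.969, -0.0, -0.246], [0.0, -1.0, 0.001]]
force: [-0.2, 0.8, 3.0]
opening: 0.229
```

arm_command(
  translation=[
    [0,-0.02,0],
    [0,-0.02,0],
    [0,-0.02,0],
    [0,-0.02,0],
  ],
  rotation=[
    [0,0,0],
    [0,0,0],
    [0,0,0],
    [0,0,0],
  ],
  grip=[1,1,1,1],
)

```text
time_s: 6.9
position: [0.5642, -0.1225, 0.0552]
tcp_rot: [[-0.246, -0.001, 0.969], [-0.969, 0.0, -0.246], [-0.0, -1.0, -0.001]]
force: [0.3, 0.5, -1.8]
opening: 0.155
```

```bash
python3 - <<'E'
from h import *
st()
th=np.radians(7.36);c,s=np.cos(th),np.sin(th)
for n,y in(("A",.088),("B",0),("C",-.088)): print(n,"slot",np.round([.4742-s*y,.2065+c*y],4),"hole",np.round([.4742-s*y-.026*c,.2065+c*y-.026*s],4))
A=[.4742-s*.088,.2065+c*.088]
s0=bot.read_state()["position"]
plan([([s0[0],s0[1],.2],-14.3),(A+[.2],-82.6),(A+[.15],-82.6)])
E
```

```text
t 6.9 p [ 0.5642 -0.1225  0.0552] yaw -14.27 F [ 0.3  0.5 -1.8] open 0.155 q [-23.  42.  97.   0.  41.  -9.]
A slot [0.4629 0.2938] hole [0.4371 0.2904]
B slot [0.4742 0.2065] hole [0.4484 0.2032]
C slot [0.4855 0.1192] hole [0.4597 0.1159]
-> [ 0.5642 -0.1225  0.2   ] -14.3
  T [-0.0, -0.905, 0.0] 0.0 2
  T [-0.0, -0.905, 0.0] 0.0 2
-> [0.4629 0.2938 0.2   ] -82.6
  T [-0.788, -0.0, -0.419] 0.19 2
  T [-0.69, -0.0, -0.566] 0.19 2
  T [-0.565, -0.0, -0.691] 0.19 2
  T [-0.417, -0.0, -0.789] 0.19 2
  T [-0.253, -0.0, -0.856] 0.19 2
  T [-0.08, -0.0, -0.889] 0.19 2
-> [0.4629 0.2938 0.15  ] -82.6
  T [-0.0, 0.625, 0.0] -0.0 2
```

arm_command(
  translation=[
    [0,-0.905,0],
    [0,-0.905,0],
    [0,-0.905,0],
  ],
  rotation=[
    [0,0,0],
    [0,0,0],
    [0,0,0],
  ],
  grip=[1,1,1],
)

```text
time_s: 7.2
position: [0.5668, -0.1235, 0.1308]
tcp_rot: [[-0.246, 0.006, 0.969], [-0.969, -0.003, -0.246], [0.001, -1.0, 0.007]]
force: [0.5, 1.1, -1.5]
opening: 0.158
```

arm_command(
  translation=[
    [0,-0.905,0],
    [0,-0.905,0],
    [0,-0.905,0],
  ],
  rotation=[
    [0,0,0],
    [0,0,0],
    [0,0,0],
  ],
  grip=[1,1,1],
)

```text
time_s: 7.5
position: [0.5662, -0.1233, 0.2026]
tcp_rot: [[-0.246, 0.006, 0.969], [-0.969, -0.002, -0.246], [0.001, -1.0, 0.006]]
force: [0.2, 0.6, -2.1]
opening: 0.158
```

arm_command(
  translation=[
    [-0.788,0,-0.419],
    [-0.788,0,-0.419],
    [-0.788,0,-0.419],
  ],
  rotation=[
    [0,0.19,0],
    [0,0.19,0],
    [0,0.19,0],
  ],
  grip=[1,1,1],
)

```text
time_s: 7.8
position: [0.5441, -0.0498, 0.1978]
tcp_rot: [[-0.431, -0.007, 0.902], [-0.902, 0.003, -0.431], [0.0, -1.0, -0.008]]
force: [-0.2, -0.7, -2.4]
opening: 0.158
```

arm_command(
  translation=[
    [-0.69,0,-0.566],
    [-0.69,0,-0.566],
    [-0.69,0,-0.566],
  ],
  rotation=[
    [0,0.19,0],
    [0,0.19,0],
    [0,0.19,0],
  ],
  grip=[1,1,1],
)

```text
time_s: 8.1
position: [0.5283, 0.0183, 0.1985]
tcp_rot: [[-0.6, -0.005, 0.8], [-0.8, 0.001, -0.6], [0.002, -1.0, -0.005]]
force: [-0.8, -0.9, -1.9]
opening: 0.155
```

arm_command(
  translation=[
    [-0.565,0,-0.691],
    [-0.565,0,-0.691],
    [-0.565,0,-0.691],
  ],
  rotation=[
    [0,0.19,0],
    [0,0.19,0],
    [0,0.19,0],
  ],
  grip=[1,1,1],
)

```text
time_s: 8.4
position: [0.5124, 0.0869, 0.1991]
tcp_rot: [[-0.746, -0.003, 0.666], [-0.666, 0.0, -0.746], [0.002, -1.0, -0.002]]
force: [-0.4, -0.7, -2.3]
opening: 0.157
```

arm_command(
  translation=[
    [-0.417,0,-0.789],
    [-0.417,0,-0.789],
    [-0.417,0,-0.789],
  ],
  rotation=[
    [0,0.19,0],
    [0,0.19,0],
    [0,0.19,0],
  ],
  grip=[1,1,1],
)

```text
time_s: 8.7
position: [0.4964, 0.1558, 0.1994]
tcp_rot: [[-0.863, -0.001, 0.505], [-0.505, -0.0, -0.863], [0.001, -1.0, -0.001]]
force: [0.4, -0.7, -1.9]
opening: 0.156
```

arm_command(
  translation=[
    [-0.253,0,-0.856],
    [-0.253,0,-0.856],
    [-0.253,0,-0.856],
  ],
  rotation=[
    [0,0.19,0],
    [0,0.19,0],
    [0,0.19,0],
  ],
  grip=[1,1,1],
)

```text
time_s: 9.0
position: [0.4803, 0.225, 0.1997]
tcp_rot: [[-0.946, -0.0, 0.324], [-0.324, -0.0, -0.946], [0.0, -1.0, 0.0]]
force: [-0.2, -0.7, -2.3]
opening: 0.157
```

arm_command(
  translation=[
    [-0.08,0,-0.889],
    [-0.08,0,-0.889],
    [-0.08,0,-0.889],
    [-0.08,0,-0.889],
    [-0.08,0,-0.889],
  ],
  rotation=[
    [0,0.19,0],
    [0,0.19,0],
    [0,0.19,0],
    [0,0.19,0],
    [0,0.19,0],
  ],
  grip=[1,1,1,1,1],
)

```text
time_s: 9.5
position: [0.4641, 0.2919, 0.2]
tcp_rot: [[-0.992, -0.0, 0.127], [-0.127, -0.001, -0.992], [0.0, -1.0, 0.001]]
force: [0.3, 0.1, -2.0]
opening: 0.161
```

```bash
python3 - <<'E'
from h import *
st()
d=cap("top");_,b=blobs(d,(4,150,130),(16,255,255),10)
print([(np.round(x[0],1),x[1],np.round(ray(d,x[0],.2)[0],4)) for x in b])
e=cap("scene");_,b=blobs(e,(4,150,130),(16,255,255),10)
print([(np.round(x[0],1),x[1],np.round(ray(e,x[0],.063)[0],4)) for x in b])
x,y=proj(e,[.463,.294,.15])[0].astype(int);print(x,y)
a=cv2.resize(d["image"],(560,420));i=np.hstack([cv2.resize(d["image"][140:290,90:240],(400,400),interpolation=3),cv2.resize(e["image"][max(y-75,0):max(y-75,0)+150,max(x-75,0):max(x-75,0)+150],(400,400),interpolation=3)])
cv2.imwrite("pics/k1.png",i)
E
```

```text
t 9.5 p [0.4641 0.2919 0.2   ] yaw -82.68 F [ 0.3  0.1 -2. ] open 0.161 q [ 21.  28.  96.  -0.  57. 103.]
[(array([549.4,  45.7]), np.int32(29), array([ 0.8265, -0.5074,  0.2   ])), (array([538.4,  47.6]), np.int32(12), array([ 0.8223, -0.486 ,  0.2   ])), (array([367.9, 190.8]), np.int32(78), array([ 0.5339, -0.1568,  0.2   ]))]
[(array([324.4, 245.1]), np.int32(52), array([ 0.551 , -0.1851,  0.063 ]))]
186 131
```

View pics/k1.png

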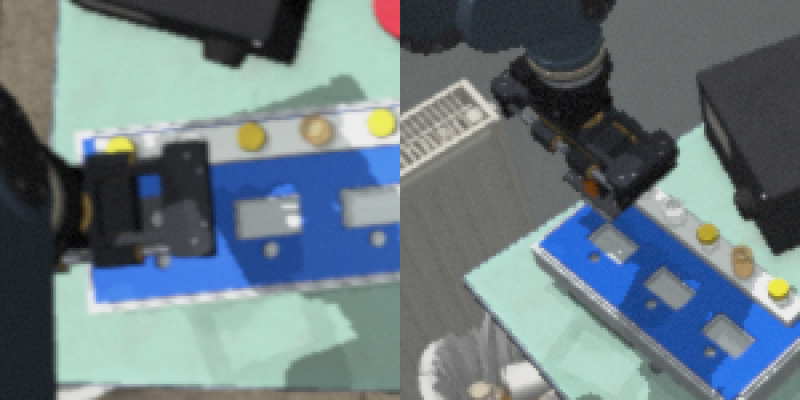

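arm_command(
  translation=[
    [0,0.3,-0.025],
    [0,0.6,-0.025],
    [0,0.75,-0.025],
    [0,0.75,-0.025],
  ],
  rotation=[
    [0,0,0],
    [0,0,0],
    [0,0,0],
    [0,0,0],
  ],
  grip=[1,1,1,1],
)

```text
time_s: 10.0
position: [0.4621, 0.2945, 0.1388]
tcp_rot: [[-0.992, -0.004, 0.127], [-0.127, -0.002, -0.992], [0.004, -1.0, 0.001]]
force: [-0.0, 0.4, -2.4]
opening: 0.155
```

arm_command(
  translation=[
    [0,0.05,0],
    [0,0.1,0],
    [0,0.15,0],
    [0,0.2,0],
    [0,0.2,0],
  ],
  rotation=[
    [0,0,0],
    [0,0,0],
    [0,0,0],
    [0,0,0],
    [0,0,0],
  ],
  grip=[1,1,1,1,1],
)

```text
time_s: 10.5
position: [0.4627, 0.2956, 0.1241]
tcp_rot: [[-0.992, -0.001, 0.128], [-0.128, -0.0, -0.992], [0.001, -1.0, 0.0]]
force: [-0.5, -0.5, -0.5]
opening: 0.16
```

arm_command(
  translation=[
    [0,0.04,0],
    [0,0.08,0],
    [0,0.12,0],
    [0,0.12,0],
    [0,0.12,0],
  ],
  rotation=[
    [0,0,0],
    [0,0,0],
    [0,0,0],
    [0,0,0],
    [0,0,0],
  ],
  grip=[1,1,1,1,1],
)

```text
time_s: 11.0
position: [0.4629, 0.2956, 0.1147]
tcp_rot: [[-0.992, -0.0, 0.128], [-0.128, -0.0, -0.992], [0.0, -1.0, 0.0]]
force: [0.3, 0.5, -2.7]
opening: 0.157
```

arm_command(
  translation=[
    [0,0.03,0],
    [0,0.06,0],
    [0,0.08,0],
    [0,0.08,0],
    [0,0.08,0],
  ],
  rotation=[
    [0,0,0],
    [0,0,0],
    [0,0,0],
    [0,0,0],
    [0,0,0],
  ],
  grip=[1,1,1,1,1],
)

```text
time_s: 11.5
position: [0.463, 0.2956, 0.1083]
tcp_rot: [[-0.992, -0.0, 0.128], [-0.128, -0.0, -0.992], [0.0, -1.0, 0.0]]
force: [-0.2, -0.5, -1.8]
opening: 0.157
```

arm_command(
  translation=[
    [0,0,0.022],
    [0,0,0.022],
    [0,0,0.022],
    [0,0,0.022],
    [0,0,0.022],
  ],
  rotation=[
    [0,-0.1,0],
    [0,-0.2,0],
    [0,-0.3,0],
    [0,-0.4,0],
    [0,-0.5,0],
  ],
  grip=[1,1,1,1,1],
)

```text
time_s: 12.0
position: [0.4633, 0.2939, 0.1085]
tcp_rot: [[-0.792, 0.0, 0.61], [-0.61, 0.0, -0.792], [-0.0, -1.0, 0.0]]
force: [0.6, 0.5, -2.3]
opening: 0.157
```

arm_command(
  translation=[
    [0,0,0],
    [0,0,0],
    [0,0,0],
    [0,0,0],
    [0,0,0],
  ],
  rotation=[
    [0,-0.1,0],
    [0,-0.2,0],
    [0,-0.3,0],
    [0,-0.4,0],
    [0,-0.5,0],
  ],
  grip=[1,1,1,1,1],
)

```text
time_s: 12.5
position: [0.4633, 0.2939, 0.1085]
tcp_rot: [[-0.381, 0.0, 0.924], [-0.924, 0.0, -0.381], [-0.0, -1.0, 0.0]]
force: [1.0, -0.0, -0.9]
opening: 0.159
```

arm_command(
  translation=[
    [0,0,0],
    [0,0,0],
    [0,0,0],
    [0,0,0],
    [0,0,0],
  ],
  rotation=[
    [0,-0.125,0],
    [0,-0.25,0],
    [0,-0.375,0],
    [0,-0.5,0],
    [0,-0.5,0],
  ],
  grip=[1,1,1,1,1],
)

```text
time_s: 13.0
position: [0.4632, 0.2939, 0.1085]
tcp_rot: [[0.128, 0.0, 0.992], [-0.992, 0.0, 0.128], [-0.0, -1.0, 0.0]]
force: [0.1, -0.3, -1.6]
opening: 0.156
```

```bash
python3 - <<'E'
from h import *
st()
d=cap("top");e=cap("scene")
S,H=shaker(d);print(np.round(ray(d,S,.078),4) if len(S) else S,len(H))
x,y=proj(e,[.463,.294,.1])[0].astype(int)
cv2.imwrite("pics/k2.png",np.hstack([cv2.resize(d["image"][150:270,90:240],(500,400),interpolation=3),cv2.resize(e["image"][max(y-50,0):max(y-50,0)+100,x-37:x+38],(300,400),interpolation=3)]))
E
```

```text
t 13.0 p [0.4632 0.2939 0.1085] yaw 7.33 F [ 0.1 -0.3 -1.6] open 0.156 q [ 21.  36. 100.   0.  45.  13.]
[[0.4743 0.2065 0.078 ]
 [0.4857 0.1196 0.078 ]] 2
```

View pics/k2.png

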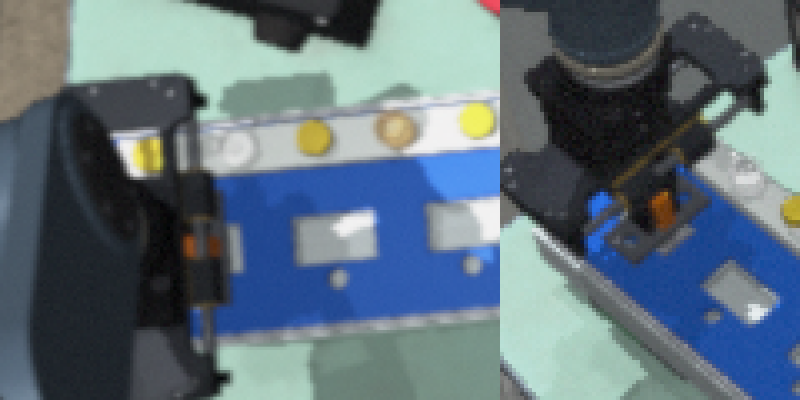

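arm_command(
  translation=[
    [0,0,0],
    [0,0,0],
    [0,0,0],
    [0,0,0],
  ],
  rotation=[
    [0,0,0],
    [0,0,0],
    [0,0,0],
    [0,0,0],
  ],
  grip=[0.2,0.2,0.2,0.2],
)

```text
time_s: 13.5
position: [0.4633, 0.2939, 0.1085]
tcp_rot: [[0.127, 0.0, 0.992], [-0.992, 0.0, 0.127], [-0.0, -1.0, 0.0]]
force: [0.2, 0.0, 0.1]
opening: 0.38
```

arm_command(
  translation=[
    [0,-0.2,0],
    [0,-0.5,0],
    [0,-0.8,0],
    [0,-0.8,0],
  ],
  rotation=[
    [0,0,0],
    [0,0,0],
    [0,0,0],
    [0,0,0],
  ],
  grip=[0.2,0.2,0.2,0.2],
)

```text
time_s: 13.9
position: [0.4652, 0.2948, 0.1754]
tcp_rot: [[0.128, 0.007, 0.992], [-0.992, 0.003, 0.128], [-0.002, -1.0, 0.007]]
force: [0.1, -0.3, 0.7]
opening: 0.4
```

```bash
python3 - <<'E'
from h import *
st()
e=cap("scene");_,b=blobs(e,(4,150,130),(16,255,255),10)
print([(np.round(x[0],1),x[1],np.round(ray(e,x[0],.063)[0],4),np.round(ray(e,x[0],.115)[0],4)) for x in b])
p=bot.read_state()["position"]
plan([([.5512,-.1838,.2],10),([.5512,-.1838,.12],10)])
E
```

```text
t 13.9 p [0.4652 0.2948 0.1754] yaw 7.33 F [ 0.1 -0.3  0.7] open 0.4 q [21. 30. 97.  0. 53. 13.]
[(array([189.1, 138.9]), np.int32(27), array([0.4805, 0.3283, 0.063 ]), array([0.4644, 0.2925, 0.115 ])), (array([324.4, 245.1]), np.int32(48), array([ 0.5508, -0.1851,  0.063 ]), array([ 0.5318, -0.2002,  0.115 ])), (array([528.5, 283.9]), np.int32(10), array([ 0.873 , -0.6029,  0.063 ]), array([ 0.841 , -0.6009,  0.115 ]))]
-> [ 0.5512 -0.1838  0.2   ] 10
  T [0.867, -0.047, 0.045] -0.006 2
  T [0.867, -0.047, 0.039] -0.006 2
  T [0.867, -0.047, 0.034] -0.006 2
  T [0.867, -0.047, 0.028] -0.006 2
  T [0.868, -0.047, 0.022] -0.006 2
  T [0.868, -0.047, 0.016] -0.006 2
  T [0.868, -0.047, 0.011] -0.006 2
-> [ 0.5512 -0.1838  0.12  ] 10
  T [0.0, 0.5, 0.0] 0.0 1
  T [0.0, 0.5, 0.0] 0.0 1
```

arm_command(
  translation=[
    [0.867,-0.047,0.045],
    [0.867,-0.047,0.045],
  ],
  rotation=[
    [0,-0.006,0],
    [0,-0.006,0],
  ],
  grip=[-0.2,-0.2],
)

```text
time_s: 14.15
position: [0.475, 0.2236, 0.1752]
tcp_rot: [[0.134, -0.002, 0.991], [-0.991, -0.002, 0.134], [0.001, -1.0, -0.002]]
force: [-0.7, -0.2, 0.3]
opening: 0.506
```

arm_command(
  translation=[
    [0.867,-0.047,0.039],
    [0.867,-0.047,0.039],
  ],
  rotation=[
    [0,-0.006,0],
    [0,-0.006,0],
  ],
  grip=[-0.2,-0.2],
)

```text
time_s: 14.35
position: [0.4878, 0.1544, 0.1789]
tcp_rot: [[0.138, -0.002, 0.99], [-0.99, -0.001, 0.138], [0.001, -1.0, -0.002]]
force: [-0.4, 0.4, 0.1]
opening: 0.585
```

arm_command(
  translation=[
    [0.867,-0.047,0.034],
    [0.867,-0.047,0.034],
  ],
  rotation=[
    [0,-0.006,0],
    [0,-0.006,0],
  ],
  grip=[-0.2,-0.2],
)

```text
time_s: 14.55
position: [0.5006, 0.0859, 0.1827]
tcp_rot: [[0.144, -0.001, 0.99], [-0.99, -0.001, 0.144], [0.001, -1.0, -0.001]]
force: [-0.5, -0.1, 0.3]
opening: 0.597
```

arm_command(
  translation=[
    [0.867,-0.047,0.028],
    [0.867,-0.047,0.028],
  ],
  rotation=[
    [0,-0.006,0],
    [0,-0.006,0],
  ],
  grip=[-0.2,-0.2],
)

```text
time_s: 14.75
position: [0.5132, 0.0174, 0.1865]
tcp_rot: [[0.15, -0.0, 0.989], [-0.989, -0.001, 0.15], [0.001, -1.0, -0.001]]
force: [0.6, -0.7, -0.3]
opening: 0.599
```

arm_command(
  translation=[
    [0.868,-0.047,0.022],
    [0.868,-0.047,0.022],
  ],
  rotation=[
    [0,-0.006,0],
    [0,-0.006,0],
  ],
  grip=[-0.2,-0.2],
)

```text
time_s: 14.95
position: [0.5257, -0.0511, 0.1903]
tcp_rot: [[0.156, 0.0, 0.988], [-0.988, -0.001, 0.156], [0.001, -1.0, -0.0]]
force: [0.8, 0.7, 1.1]
opening: 0.599
```

arm_command(
  translation=[
    [0.868,-0.047,0.016],
    [0.868,-0.047,0.016],
  ],
  rotation=[
    [0,-0.006,0],
    [0,-0.006,0],
  ],
  grip=[-0.2,-0.2],
)

```text
time_s: 15.15
position: [0.5381, -0.1198, 0.194]
tcp_rot: [[0.163, 0.0, 0.987], [-0.987, -0.001, 0.163], [0.001, -1.0, 0.0]]
force: [0.6, 0.6, 0.1]
opening: 0.598
```

arm_command(
  translation=[
    [0.868,-0.047,0.011],
    [0.868,-0.047,0.011],
    [0.868,-0.047,0.011],
    [0.868,-0.047,0.011],
    [0.868,-0.047,0.011],
  ],
  rotation=[
    [0,-0.006,0],
    [0,-0.006,0],
    [0,-0.006,0],
    [0,-0.006,0],
    [0,-0.006,0],
  ],
  grip=[-0.2,-0.2,-0.2,-0.2,-0.2],
)

```text
time_s: 15.65
position: [0.5487, -0.1826, 0.1979]
tcp_rot: [[0.172, -0.002, 0.985], [-0.985, 0.002, 0.172], [-0.002, -1.0, -0.002]]
force: [-0.8, 1.0, 0.0]
opening: 0.602
```

```bash
python3 - <<'E'
from h import *
st()
e=cap("scene","k3");_,b=blobs(e,(4,150,130),(16,255,255),10)
print([(np.round(x[0],1),x[1],np.round(ray(e,x[0],.063)[0],4)) for x in b])
crop(e,230,120,430,280,4,"k3")
plan([([.5512,-.1838,.12],10),([.5512,-.1838,.057],10)])
E
```

```text
t 15.65 p [ 0.5487 -0.1826  0.1979] yaw 9.92 F [-0.8  1.   0. ] open 0.602 q [-29.  30.  92.   0.  59. -39.]
[(array([189.3, 139.2]), np.int32(34), array([0.48  , 0.3269, 0.063 ])), (array([325.2, 245.1]), np.int32(35), array([ 0.5525, -0.1866,  0.063 ]))]
-> [ 0.5512 -0.1838  0.12  ] 10
  T [0.02, 0.977, 0.025] -0.001 2
-> [ 0.5512 -0.1838  0.057 ] 10
  T [0.0, 0.788, 0.0] 0.0 2
```

View pics/k3.png

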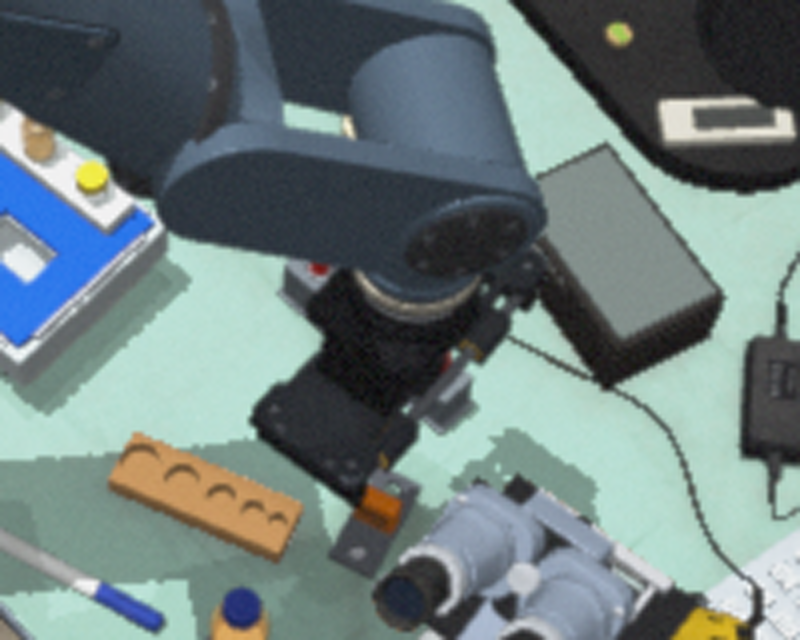

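arm_command(
  translation=[
    [0.02,0.5,0.02],
    [0.02,0.98,0.02],
    [0.02,0.98,0.02],
    [0.02,0.98,0.02],
  ],
  rotation=[
    [0,0,0],
    [0,0,0],
    [0,0,0],
    [0,0,0],
  ],
  grip=[-0.2,-0.2,-0.2,-0.2],
)

```text
time_s: 16.1
position: [0.5512, -0.1845, 0.1202]
tcp_rot: [[0.172, -0.002, 0.985], [-0.985, 0.001, 0.172], [-0.001, -1.0, -0.001]]
force: [0.9, -1.1, 0.3]
opening: 0.598
```

arm_command(
  translation=[
    [0,0.3,0],
    [0,0.6,0],
    [0,0.78,0],
    [0,0.78,0],
    [0,0.78,0],
  ],
  rotation=[
    [0,0,0],
    [0,0,0],
    [0,0,0],
    [0,0,0],
    [0,0,0],
  ],
  grip=[-0.2,-0.2,-0.2,-0.2,-0.2],
)

```text
time_s: 16.6
position: [0.5524, -0.186, 0.0591]
tcp_rot: [[0.171, 0.002, 0.985], [-0.985, -0.001, 0.171], [0.001, -1.0, 0.002]]
force: [-0.2, -0.0, 0.2]
opening: 0.602
```

arm_command(
  translation=[
    [-0.02,0.02,0],
    [-0.02,0.02,0],
    [-0.02,0.02,0],
    [-0.02,0.02,0],
    [-0.02,0.02,0],
  ],
  rotation=[
    [0,0,0],
    [0,0,0],
    [0,0,0],
    [0,0,0],
    [0,0,0],
  ],
  grip=[-0.2,0.3,0.3,1,1],
)

```text
time_s: 17.1
position: [0.5514, -0.1842, 0.0565]
tcp_rot: [[0.171, 0.0, 0.985], [-0.985, -0.0, 0.171], [0.0, -1.0, 0.0]]
force: [-0.1, -0.5, -0.4]
opening: 0.322
```

arm_command(
  translation=[
    [0,0,0],
    [0,0,0],
    [0,0,0],
    [0,0,0],
    [0,0,0],
  ],
  rotation=[
    [0,0,0],
    [0,0,0],
    [0,0,0],
    [0,0,0],
    [0,0,0],
  ],
  grip=[1,1,1,1,1],
)

```text
time_s: 17.6
position: [0.5511, -0.1841, 0.0563]
tcp_rot: [[0.171, -0.0, 0.985], [-0.985, 0.0, 0.171], [-0.0, -1.0, -0.0]]
force: [-0.6, -0.4, 0.1]
opening: 0.159
```

```bash
python3 - <<'E'
from h import *
st()
e=cap("scene");_,b=blobs(e,(4,150,130),(16,255,255),10)
print([(np.round(x[0],1),x[1],np.round(ray(e,x[0],.063)[0],4)) for x in b])
p=bot.read_state()["position"]
plan([([p[0],p[1],.2],10),([.4858,.1193,.2],-82.6),([.4858,.1193,.14],-82.6)])
E
```

```text
t 17.6 p [ 0.5511 -0.1841  0.0563] yaw 9.86 F [-0.6 -0.4  0.1] open 0.159 q [-29.  42.  96.  -0.  42. -39.]
[]
-> [ 0.5511 -0.1841  0.2   ] 10
  T [0.0, -0.898, 0.0] -0.001 2
  T [0.0, -0.898, 0.0] -0.001 2
-> [0.4858 0.1193 0.2   ] -82.6
  T [-0.969, -0.0, -0.036] 0.386 3
  T [-0.877, -0.0, -0.414] 0.386 3
  T [-0.643, -0.0, -0.726] 0.386 3
  T [-0.306, -0.0, -0.92] 0.386 3
-> [0.4858 0.1193 0.14  ] -82.6
  T [-0.0, 0.75, 0.0] -0.0 2
```

arm_command(
  translation=[
    [0,-0.898,0],
    [0,-0.898,0],
    [0,-0.898,0],
  ],
  rotation=[
    [0,0,0],
    [0,0,0],
    [0,0,0],
  ],
  grip=[1,1,1],
)

```text
time_s: 17.95
position: [0.5536, -0.1852, 0.1309]
tcp_rot: [[0.171, 0.006, 0.985], [-0.985, -0.003, 0.171], [0.005, -1.0, 0.006]]
force: [-0.0, -0.1, -1.9]
opening: 0.16
```

arm_command(
  translation=[
    [0,-0.898,0],
    [0,-0.898,0],
    [0,-0.898,0],
  ],
  rotation=[
    [0,0,0],
    [0,0,0],
    [0,0,0],
  ],
  grip=[1,1,1],
)

```text
time_s: 18.25
position: [0.5529, -0.1849, 0.202]
tcp_rot: [[0.171, 0.005, 0.985], [-0.985, -0.003, 0.171], [0.004, -1.0, 0.005]]
force: [-0.0, -0.5, -1.4]
opening: 0.16
```

arm_command(
  translation=[
    [-0.969,0,-0.036],
    [-0.969,0,-0.036],
    [-0.969,0,-0.036],
    [-0.969,0,-0.036],
  ],
  rotation=[
    [0,0.386,0],
    [0,0.386,0],
    [0,0.386,0],
    [0,0.386,0],
  ],
  grip=[1,1,1,1],
)

```text
time_s: 18.65
position: [0.5336, -0.1068, 0.1978]
tcp_rot: [[-0.228, -0.004, 0.974], [-0.974, 0.002, -0.228], [-0.001, -1.0, -0.004]]
force: [-0.8, -0.1, -1.4]
opening: 0.163
```

arm_command(
  translation=[
    [-0.877,0,-0.414],
    [-0.877,0,-0.414],
    [-0.877,0,-0.414],
    [-0.877,0,-0.414],
  ],
  rotation=[
    [0,0.386,0],
    [0,0.386,0],
    [0,0.386,0],
    [0,0.386,0],
  ],
  grip=[1,1,1,1],
)

```text
time_s: 19.05
position: [0.5185, -0.032, 0.1987]
tcp_rot: [[-0.592, -0.002, 0.806], [-0.806, 0.0, -0.592], [0.001, -1.0, -0.002]]
force: [-0.0, -0.1, -1.4]
opening: 0.157
```

arm_command(
  translation=[
    [-0.643,0,-0.726],
    [-0.643,0,-0.726],
    [-0.643,0,-0.726],
    [-0.643,0,-0.726],
  ],
  rotation=[
    [0,0.386,0],
    [0,0.386,0],
    [0,0.386,0],
    [0,0.386,0],
  ],
  grip=[1,1,1,1],
)

```text
time_s: 19.45
position: [0.5031, 0.0434, 0.1993]
tcp_rot: [[-0.861, -0.0, 0.509], [-0.509, -0.0, -0.861], [0.001, -1.0, -0.0]]
force: [0.4, 0.2, -1.7]
opening: 0.157
```

arm_command(
  translation=[
    [-0.306,0,-0.92],
    [-0.306,0,-0.92],
    [-0.306,0,-0.92],
    [-0.306,0,-0.92],
    [-0.306,0,-0.92],
  ],
  rotation=[
    [0,0.386,0],
    [0,0.386,0],
    [0,0.386,0],
    [0,0.386,0],
    [0,0.386,0],
  ],
  grip=[1,1,1,1,1],
)

```text
time_s: 19.95
position: [0.4876, 0.1184, 0.1997]
tcp_rot: [[-0.992, 0.0, 0.129], [-0.129, -0.0, -0.992], [-0.0, -1.0, 0.0]]
force: [-0.3, -0.2, -1.7]
opening: 0.158
```

arm_command(
  translation=[
    [0,0,0],
    [0,0,0],
    [0,0,0],
  ],
  rotation=[
    [0,0,0],
    [0,0,0],
    [0,0,0],
  ],
  grip=[1,1,1],
)

```text
time_s: 20.25
position: [0.4871, 0.1188, 0.2]
tcp_rot: [[-0.992, 0.0, 0.126], [-0.126, -0.0, -0.992], [-0.0, -1.0, 0.0]]
force: [-0.4, 0.7, -1.6]
opening: 0.158
```

```bash
python3 - <<'E'
from h import *
st()
e=cap("scene");_,b=blobs(e,(4,150,130),(16,255,255),8)
print([(np.round(x[0],1),x[1],np.round(ray(e,x[0],.205)[0],4)) for x in b])
x,y=proj(e,[.486,.119,.17])[0].astype(int)
crop(e,x-50,y-40,x+50,y+40,7,"k4")
plan([([.4858,.1193,.14],-82.6)])
E
```

```text
t 20.25 p [0.4871 0.1188 0.2   ] yaw -82.78 F [-0.4  0.7 -1.6] open 0.158 q [  1.  24. 102.  -0.  53.  84.]
[(array([189.3, 139.3]), np.int32(33), array([0.4361, 0.2289, 0.205 ])), (array([531.1, 282.5]), np.int32(8), array([ 0.7927, -0.5993,  0.205 ]))]
-> [0.4858 0.1193 0.14  ] -82.6
  T [0.015, 0.75, -0.006] -0.003 2
```

View pics/k4.png

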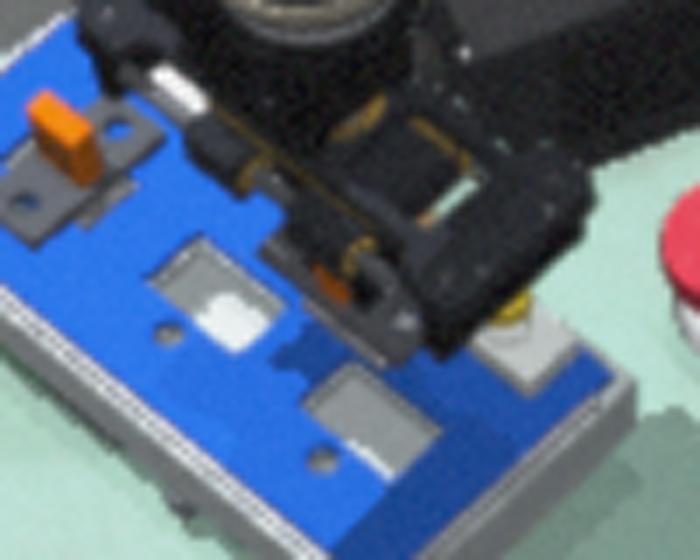

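arm_command(
  translation=[
    [0.028,0.3,-0.01],
    [0.028,0.6,-0.01],
    [0.028,0.75,-0.01],
    [0.028,0.75,-0.01],
    [0.028,0.75,-0.01],
  ],
  rotation=[
    [0,0,0],
    [0,0,0],
    [0,0,0],
    [0,0,0],
    [0,0,0],
  ],
  grip=[1,1,1,1,1],
)

```text
time_s: 20.8
position: [0.4848, 0.1199, 0.1401]
tcp_rot: [[-0.992, 0.0, 0.126], [-0.126, 0.0, -0.992], [-0.0, -1.0, 0.0]]
force: [0.6, 0.7, -1.3]
opening: 0.159
```

arm_command(
  translation=[
    [0,0.05,0],
    [0,0.1,0],
    [0,0.15,0],
    [0,0.2,0],
    [0,0.2,0],
  ],
  rotation=[
    [0,0,0],
    [0,0,0],
    [0,0,0],
    [0,0,0],
    [0,0,0],
  ],
  grip=[1,1,1,1,1],
)

```text
time_s: 21.3
position: [0.4841, 0.1199, 0.1235]
tcp_rot: [[-0.992, -0.001, 0.126], [-0.126, -0.0, -0.992], [0.001, -1.0, -0.0]]
force: [0.6, 0.8, -1.6]
opening: 0.153
```

arm_command(
  translation=[
    [0,0.04,0],
    [0,0.08,0],
    [0,0.12,0],
    [0,0.12,0],
    [0,0.12,0],
  ],
  rotation=[
    [0,0,0],
    [0,0,0],
    [0,0,0],
    [0,0,0],
    [0,0,0],
  ],
  grip=[1,1,1,1,1],
)

```text
time_s: 21.8
position: [0.4845, 0.1199, 0.1143]
tcp_rot: [[-0.992, -0.0, 0.126], [-0.126, -0.0, -0.992], [0.0, -1.0, -0.0]]
force: [0.5, 0.3, -1.2]
opening: 0.157
```

arm_command(
  translation=[
    [0,0.02,0],
    [0,0.04,0],
    [0,0.06,0],
    [0,0.06,0],
    [0,0.06,0],
  ],
  rotation=[
    [0,0,0],
    [0,0,0],
    [0,0,0],
    [0,0,0],
    [0,0,0],
  ],
  grip=[1,1,1,1,1],
)

```text
time_s: 22.3
position: [0.4845, 0.1199, 0.1095]
tcp_rot: [[-0.992, -0.0, 0.126], [-0.126, 0.0, -0.992], [0.0, -1.0, -0.0]]
force: [0.6, 0.4, -1.4]
opening: 0.158
```

arm_command(
  translation=[
    [-0.013,0,0.019],
    [-0.013,0,0.019],
    [-0.013,0,0.019],
    [-0.013,0,0.019],
    [-0.013,0,0.019],
  ],
  rotation=[
    [0,-0.1,0],
    [0,-0.2,0],
    [0,-0.3,0],
    [0,-0.4,0],
    [0,-0.5,0],
  ],
  grip=[1,1,1,1,1],
)

```text
time_s: 22.8
position: [0.4858, 0.1185, 0.1097]
tcp_rot: [[-0.794, 0.0, 0.608], [-0.608, 0.0, -0.794], [-0.0, -1.0, 0.0]]
force: [0.2, 0.1, -1.2]
opening: 0.159
```

arm_command(
  translation=[
    [0,0,0],
    [0,0,0],
    [0,0,0],
    [0,0,0],
    [0,0,0],
  ],
  rotation=[
    [0,-0.1,0],
    [0,-0.2,0],
    [0,-0.3,0],
    [0,-0.4,0],
    [0,-0.5,0],
  ],
  grip=[1,1,1,1,1],
)

```text
time_s: 23.3
position: [0.4858, 0.1186, 0.1097]
tcp_rot: [[-0.383, 0.0, 0.924], [-0.924, 0.0, -0.383], [-0.0, -1.0, 0.0]]
force: [-0.3, 0.5, -0.9]
opening: 0.159
```

arm_command(
  translation=[
    [0,0,0],
    [0,0,0],
    [0,0,0],
    [0,0,0],
    [0,0,0],
  ],
  rotation=[
    [0,-0.125,0],
    [0,-0.25,0],
    [0,-0.375,0],
    [0,-0.502,0],
    [0,-0.502,0],
  ],
  grip=[1,1,1,1,1],
)

```text
time_s: 23.8
position: [0.4858, 0.1186, 0.1096]
tcp_rot: [[0.127, 0.0, 0.992], [-0.992, 0.0, 0.127], [-0.0, -1.0, 0.0]]
force: [0.0, 0.2, -1.3]
opening: 0.157
```

arm_command(
  translation=[
    [0,0,0],
    [0,0,0],
    [0,0,0],
    [0,0,0],
  ],
  rotation=[
    [0,0,0],
    [0,0,0],
    [0,0,0],
    [0,0,0],
  ],
  grip=[0.2,0.2,0.2,0.2],
)

```text
time_s: 24.2
position: [0.4859, 0.1185, 0.1097]
tcp_rot: [[0.127, 0.0, 0.992], [-0.992, -0.0, 0.127], [0.0, -1.0, 0.0]]
force: [0.1, 0.3, 0.4]
opening: 0.38
```

arm_command(
  translation=[
    [0,-0.2,0],
    [0,-0.5,0],
    [0,-0.9,0],
    [0,-0.9,0],
  ],
  rotation=[
    [0,0,0],
    [0,0,0],
    [0,0,0],
    [0,0,0],
  ],
  grip=[0.2,0.2,0.2,0.2],
)

```text
time_s: 24.6
position: [0.4884, 0.1187, 0.185]
tcp_rot: [[0.127, 0.008, 0.992], [-0.992, 0.0, 0.127], [0.001, -1.0, 0.008]]
force: [0.2, 0.3, 1.0]
opening: 0.397
```

```bash
python3 - <<'E'
from h import *
st()
e=cap("scene");_,b=blobs(e,(4,150,130),(16,255,255),8)
print([(np.round(x[0],1),x[1],np.round(ray(e,x[0],.115)[0],4)) for x in b])
# pins P (towards cup end) : nearest first
plan([([.6473,-.0177,.2],4),([.6473,-.0177,.11],4)])
E
```

```text
t 24.6 p [0.4884 0.1187 0.185 ] yaw 7.31 F [0.2 0.3 1. ] open 0.397 q [  1.  26. 103.   0.  50.  -6.]
[(array([189.3, 139.4]), np.int32(33), array([0.4637, 0.2907, 0.115 ])), (array([232.9, 173.8]), np.int32(38), array([0.4867, 0.1194, 0.115 ]))]
-> [ 0.6473 -0.0177  0.2   ] 4
  T [0.973, -0.104, 0.884] 0.028 3
  T [0.947, -0.104, 0.912] 0.028 3
-> [ 0.6473 -0.0177  0.11  ] 4
  T [0.0, 0.562, 0.0] 0.0 2
  T [0.0, 0.562, 0.0] 0.0 2
```

```bash
cat >> h.py <<'E'
def knob_fix(d,c,z0,z1,r=.0075):
    t=np.linspace(0,2*np.pi,32);p=ray(d,c,(z0+z1)/2)[0,:2]
    for _ in range(6):
        P=np.array([[p[0]+r*np.cos(a),p[1]+r*np.sin(a),z] for a in t for z in(z0,z1)])
        h=cv2.convexHull(proj(d,P).astype(np.float32)*16);M=cv2.moments(h);m=np.array([M["m10"],M["m01"]])/M["m00"]/16
        p=p+ray(d,c,.06)[0,:2]-ray(d,m,.06)[0,:2]
    return p
def reds(d,z0=.045,z1=.072):
    _,b=blobs(d,(0,140,90),(4,255,255),8)
    return [(x[1],np.round(knob_fix(d,x[0],z0,z1),4)) for x in b if x[1]<120]
E
python3 - <<'E'
from h import *
for c in("top","scene"):
    d=eyes.capture(c);d["image"]=cv2.imread(f"pics/{c}0.png")
    for r in reds(d): print(c,r)
E
```

```text
top (np.int32(35), array([ 0.6553, -0.0937]))
top (np.int32(34), array([ 0.6582, -0.1319]))
top (np.int32(31), array([ 0.6501, -0.0177]))
top (np.int32(33), array([ 0.6525, -0.0559]))
scene (np.int32(27), array([ 0.6499, -0.0164]))
scene (np.int32(26), array([ 0.653 , -0.0543]))
scene (np.int32(28), array([ 0.6555, -0.0933]))
scene (np.int32(28), array([ 0.6579, -0.1314]))
```

arm_command(
  translation=[
    [0.973,-0.104,0.884],
    [0.973,-0.104,0.884],
    [0.973,-0.104,0.884],
    [0.973,-0.104,0.884],
  ],
  rotation=[
    [0,0.028,0],
    [0,0.028,0],
    [0,0.028,0],
    [0,0.028,0],
  ],
  grip=[0.2,0.2,0.2,0.2],
)

```text
time_s: 25.15
position: [0.5661, 0.0492, 0.1883]
tcp_rot: [[0.096, -0.002, 0.995], [-0.995, 0.0, 0.096], [-0.001, -1.0, -0.002]]
force: [0.1, 0.4, 0.5]
opening: 0.4
```

arm_command(
  translation=[
    [0.947,-0.104,0.912],
    [0.947,-0.104,0.912],
    [0.947,-0.104,0.912],
    [0.947,-0.104,0.912],
    [0.947,-0.104,0.912],
  ],
  rotation=[
    [0,0.028,0],
    [0,0.028,0],
    [0,0.028,0],
    [0,0.028,0],
    [0,0.028,0],
  ],
  grip=[0,0,0,0,0],
)

```text
time_s: 25.65
position: [0.6433, -0.0161, 0.1968]
tcp_rot: [[0.07, -0.005, 0.998], [-0.998, 0.002, 0.07], [-0.002, -1.0, -0.005]]
force: [-0.8, -0.2, -0.3]
opening: 0.501
```

```bash
python3 - <<'E'
from h import *
st();plan([([.650,-.017,.13],4),([.650,-.017,.07],4)])
e=cap("scene");crop(e,240,90,400,210,5,"k5")
for r in reds(e): print(r)
E
```

```text
t 25.65 p [ 0.6433 -0.0161  0.1968] yaw 4.03 F [-0.8 -0.2 -0.3] open 0.501 q [-11.  35.  82.   0.  64. -15.]
-> [ 0.65  -0.017  0.13 ] 4
  T [0.017, 0.835, 0.083] 0.0 2
-> [ 0.65  -0.017  0.07 ] 4
  T [0.0, 0.75, 0.0] 0.0 2
(np.int32(26), array([ 0.6492, -0.0174]))
(np.int32(28), array([ 0.6517, -0.0552]))
(np.int32(26), array([ 0.6555, -0.0923]))
(np.int32(9), array([0.2846, 0.1931]))
(np.int32(29), array([ 0.6581, -0.1312]))
```

View pics/k5.png

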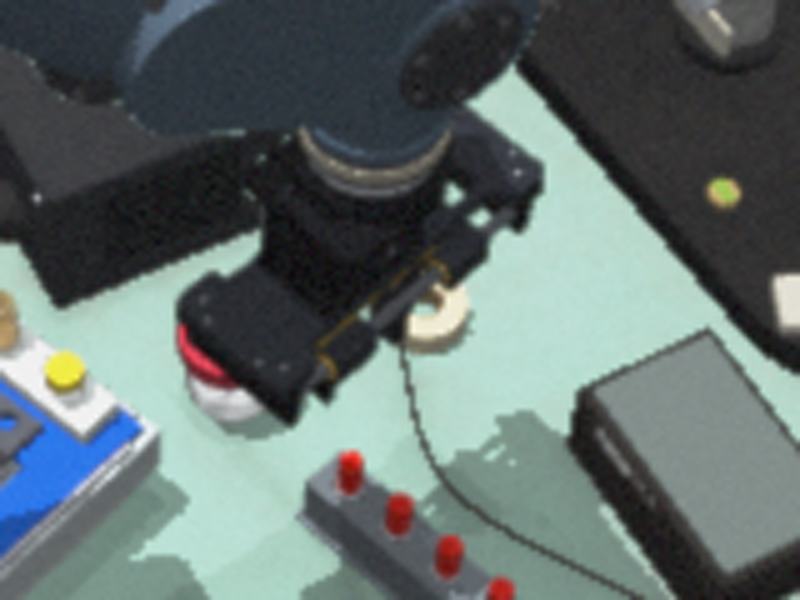

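arm_command(
  translation=[
    [0.02,0.4,0.06],
    [0.02,0.84,0.06],
    [0.02,0.84,0.06],
    [0.02,0.84,0.06],
    [0.02,0.84,0.06],
  ],
  rotation=[
    [0,0,0],
    [0,0,0],
    [0,0,0],
    [0,0,0],
    [0,0,0],
  ],
  grip=[0,0,0,0,0],
)

```text
time_s: 26.2
position: [0.6515, -0.0186, 0.1328]
tcp_rot: [[0.07, 0.003, 0.998], [-0.998, -0.0, 0.07], [0.001, -1.0, 0.003]]
force: [0.1, -0.7, 0.9]
opening: 0.499
```

arm_command(
  translation=[
    [0,0.2,0],
    [0,0.4,0],
    [0,0.4,0],
    [0,0.4,0],
  ],
  rotation=[
    [0,0,0],
    [0,0,0],
    [0,0,0],
    [0,0,0],
  ],
  grip=[0,0,0,0],
)

```text
time_s: 26.6
position: [0.6508, -0.019, 0.0992]
tcp_rot: [[0.069, -0.0, 0.998], [-0.998, 0.0, 0.069], [-0.0, -1.0, -0.0]]
force: [-0.4, -0.6, 0.1]
opening: 0.5
```

arm_command(
  translation=[
    [-0.022,0.15,-0.009],
    [-0.022,0.3,-0.009],
    [-0.022,0.365,-0.009],
    [-0.022,0.365,-0.009],
    [-0.022,0.365,-0.009],
  ],
  rotation=[
    [0,0,0],
    [0,0,0],
    [0,0,0],
    [0,0,0],
    [0,0,0],
  ],
  grip=[0,0,0,0,0],
)

```text
time_s: 27.1
position: [0.6499, -0.0174, 0.0695]
tcp_rot: [[0.069, -0.0, 0.998], [-0.998, 0.0, 0.069], [-0.0, -1.0, -0.0]]
force: [-0.2, -0.8, -0.3]
opening: 0.5
```

arm_command(
  translation=[
    [0,0,0],
    [0,0,0],
    [0,0,0],
    [0,0,0],
    [0,0,0],
  ],
  rotation=[
    [0,0,0],
    [0,0,0],
    [0,0,0],
    [0,0,0],
    [0,0,0],
  ],
  grip=[1,1,1,1,1],
)

```text
time_s: 27.6
position: [0.6497, -0.0174, 0.07]
tcp_rot: [[0.07, -0.001, 0.998], [-0.998, -0.0, 0.07], [-0.0, -1.0, -0.001]]
force: [-1.1, 0.8, 1.8]
opening: 0.166
```

arm_command(
  translation=[
    [0,0,0],
    [0,0,0],
    [0,0,0],
  ],
  rotation=[
    [0,0,0],
    [0,0,0],
    [0,0,0],
  ],
  grip=[1,1,1],
)

```text
time_s: 27.9
position: [0.6497, -0.0174, 0.07]
tcp_rot: [[0.069, -0.001, 0.998], [-0.998, -0.0, 0.069], [-0.0, -1.0, -0.001]]
force: [-0.9, -0.2, 3.0]
opening: 0.166
```

```bash
python3 - <<'E'
from h import *
st();p=bot.read_state()["position"]
plan([([p[0],p[1],.19],4),([.4597,.116,.19],-82.6)])
E
```

```text
t 27.9 p [ 0.6497 -0.0174  0.07  ] yaw 3.98 F [-0.9 -0.2  3. ] open 0.166 q [-11.  45.  85.  -0.  50. -15.]
-> [ 0.6497 -0.0174  0.19  ] 4
  T [0.0, -0.75, 0.0] -0.0 2
  T [0.0, -0.75, 0.0] -0.0 2
-> [0.4597 0.116  0.19  ] -82.6
  T [-0.61, -0.0, -0.751] 0.481 4
  T [-0.171, -0.0, -0.952] 0.481 4
  T [0.31, -0.0, -0.916] 0.481 4
```

arm_command(
  translation=[
    [0,-0.3,0],
    [0,-0.75,0],
    [0,-0.75,0],
  ],
  rotation=[
    [0,0,0],
    [0,0,0],
    [0,0,0],
  ],
  grip=[1,1,1],
)

```text
time_s: 28.2
position: [0.6538, -0.0179, 0.1345]
tcp_rot: [[0.069, 0.011, 0.998], [-0.998, -0.002, 0.069], [0.003, -1.0, 0.01]]
force: [1.0, -0.7, -0.2]
opening: 0.157
```

arm_command(
  translation=[
    [0,-0.75,0],
    [0,-0.75,0],
    [0,-0.75,0],
  ],
  rotation=[
    [0,0,0],
    [0,0,0],
    [0,0,0],
  ],
  grip=[1,1,1],
)

```text
time_s: 28.5
position: [0.6517, -0.0176, 0.1918]
tcp_rot: [[0.069, 0.006, 0.998], [-0.998, -0.001, 0.069], [0.001, -1.0, 0.005]]
force: [0.1, 0.5, -0.9]
opening: 0.166
```

arm_command(
  translation=[
    [-0.61,0,-0.751],
    [-0.61,0,-0.751],
    [-0.61,0,-0.751],
    [-0.61,0,-0.751],
  ],
  rotation=[
    [0,0.481,0],
    [0,0.481,0],
    [0,0.481,0],
    [0,0.481,0],
  ],
  grip=[1,1,1,1],
)

```text
time_s: 28.9
position: [0.5845, 0.0281, 0.1878]
tcp_rot: [[-0.423, -0.004, 0.906], [-0.906, 0.001, -0.423], [0.001, -1.0, -0.004]]
force: [0.5, 0.1, 0.6]
opening: 0.163
```

arm_command(
  translation=[
    [-0.171,0,-0.952],
    [-0.171,0,-0.952],
    [-0.171,0,-0.952],
    [-0.171,0,-0.952],
  ],
  rotation=[
    [0,0.481,0],
    [0,0.481,0],
    [0,0.481,0],
    [0,0.481,0],
  ],
  grip=[1,1,1,1],
)

```text
time_s: 29.3
position: [0.5211, 0.0724, 0.188]
tcp_rot: [[-0.808, -0.004, 0.589], [-0.589, 0.0, -0.808], [0.003, -1.0, -0.003]]
force: [0.8, -0.4, 0.2]
opening: 0.161
```

arm_command(
  translation=[
    [0.31,0,-0.916],
    [0.31,0,-0.916],
    [0.31,0,-0.916],
    [0.31,0,-0.916],
    [0.31,0,-0.916],
  ],
  rotation=[
    [0,0.481,0],
    [0,0.481,0],
    [0,0.481,0],
    [0,0.481,0],
    [0,0.481,0],
  ],
  grip=[1,1,1,1,1],
)

```text
time_s: 29.8
position: [0.4587, 0.1162, 0.1885]
tcp_rot: [[-0.992, -0.003, 0.129], [-0.129, 0.0, -0.992], [0.003, -1.0, -0.0]]
force: [0.7, -0.1, 0.4]
opening: 0.163
```

arm_command(
  translation=[
    [0,0.2,0],
    [0,0.38,0],
    [0,0.38,0],
    [0,0.38,0],
    [0,0.38,0],
  ],
  rotation=[
    [0,0,0],
    [0,0,0],
    [0,0,0],
    [0,0,0],
    [0,0,0],
  ],
  grip=[1,1,1,1,1],
)

```text
time_s: 30.3
position: [0.4603, 0.1159, 0.1596]
tcp_rot: [[-0.992, 0.0, 0.129], [-0.129, 0.0, -0.992], [-0.0, -1.0, 0.0]]
force: [-0.4, -0.1, 0.1]
opening: 0.165
```

```bash
python3 - <<'E'
from h import *
st()
e=cap("scene");d=cap("top")
x,y=proj(e,[.46,.116,.11])[0].astype(int)
u,v=proj(e,[.4845,.295,.1])[0].astype(int)
cv2.imwrite("pics/k6.png",np.hstack([cv2.resize(e["image"][y-32:y+32,x-32:x+32],(400,400),interpolation=3),cv2.resize(d["image"][180:260,190:270],(400,400),interpolation=3)]))
E
```

```text
t 30.3 p [0.4603 0.1159 0.1596] yaw -82.59 F [-0.4 -0.1  0.1] open 0.165 q [  1.  27. 108.   0.  45.  83.]
```

View pics/k6.png

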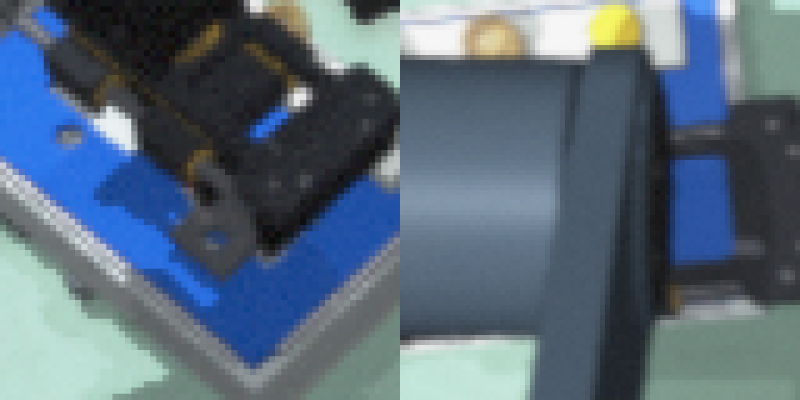

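```bash
python3 - <<'E'
from h import *
e=eyes.capture("scene")
x,y=proj(e,[.46,.116,.11])[0].astype(int)
px=np.array([x-32+(212+.5)*.16-.5,y-32+(238+.5)*.16-.5]);print(px,ray(e,px,.084),ray(e,px,.078))
print(proj(e,[[.4600,.1162,.084],[.4600,.1162,.078],[.4597,.1159,.072]]))
E
```

```text
[227.5  185.66] [[0.46167528 0.11549075 0.084     ]] [[0.46347593 0.11868632 0.078     ]]
[[226.86355746 185.82994546]
 [227.05672844 186.94139161]
 [227.22912619 188.17546699]]
```

arm_command(
  translation=[
    [0,0.08,0],
    [0,0.16,0],
    [0,0.24,0],
    [0,0.26,0],
    [0,0.26,0],
  ],
  rotation=[
    [0,0,0],
    [0,0,0],
    [0,0,0],
    [0,0,0],
    [0,0,0],
  ],
  grip=[1,1,1,1,1],
)

```text
time_s: 30.95
position: [0.46, 0.116, 0.1381]
tcp_rot: [[-0.992, -0.001, 0.129], [-0.129, -0.0, -0.992], [0.001, -1.0, -0.0]]
force: [0.2, -0.0, -1.4]
opening: 0.161
```

arm_command(
  translation=[
    [0,0.025,0],
    [0,0.05,0],
    [0,0.075,0],
    [0,0.1,0],
    [0,0.1,0],
  ],
  rotation=[
    [0,0,0],
    [0,0,0],
    [0,0,0],
    [0,0,0],
    [0,0,0],
  ],
  grip=[1,1,1,1,1],
)

```text
time_s: 31.45
position: [0.46, 0.116, 0.1304]
tcp_rot: [[-0.992, -0.0, 0.129], [-0.129, 0.0, -0.992], [0.0, -1.0, -0.0]]
force: [0.3, -0.9, -0.4]
opening: 0.166
```

arm_command(
  translation=[
    [0,0.03,0],
    [0,0.06,0],
    [0,0.09,0],
    [0,0.12,0],
    [0,0.12,0],
  ],
  rotation=[
    [0,0,0],
    [0,0,0],
    [0,0,0],
    [0,0,0],
    [0,0,0],
  ],
  grip=[1,1,1,1,1],
)

```text
time_s: 31.95
position: [0.4599, 0.116, 0.1207]
tcp_rot: [[-0.992, -0.0, 0.129], [-0.129, 0.0, -0.992], [0.0, -1.0, -0.0]]
force: [0.5, -0.1, -0.8]
opening: 0.163
```

arm_command(
  translation=[
    [0,0.03,0],
    [0,0.06,0],
    [0,0.09,0],
    [0,0.09,0],
    [0,0.09,0],
  ],
  rotation=[
    [0,0,0],
    [0,0,0],
    [0,0,0],
    [0,0,0],
    [0,0,0],
  ],
  grip=[1,1,1,1,1],
)

```text
time_s: 32.45
position: [0.4599, 0.116, 0.1137]
tcp_rot: [[-0.992, -0.0, 0.129], [-0.129, -0.0, -0.992], [0.0, -1.0, -0.0]]
force: [1.0, -0.5, -1.2]
opening: 0.166
```

arm_command(
  translation=[
    [0,0.015,0],
    [0,0.025,0],
    [0,0.025,0],
  ],
  rotation=[
    [0,0,0],
    [0,0,0],
    [0,0,0],
  ],
  grip=[1,1,1],
)

```text
time_s: 32.75
position: [0.46, 0.116, 0.112]
tcp_rot: [[-0.992, 0.0, 0.129], [-0.129, 0.0, -0.992], [-0.0, -1.0, -0.0]]
force: [0.2, -0.1, 1.2]
opening: 0.165
```

arm_command(
  translation=[
    [0,0,0],
    [0,0,0],
    [0,0,0],
    [0,0,0],
  ],
  rotation=[
    [0,0,0],
    [0,0,0],
    [0,0,0],
    [0,0,0],
  ],
  grip=[0.2,0.2,0.2,0.2],
)

```text
time_s: 33.15
position: [0.4598, 0.116, 0.1118]
tcp_rot: [[-0.992, -0.0, 0.129], [-0.129, 0.0, -0.992], [0.0, -1.0, -0.0]]
force: [-0.2, 0.5, 0.3]
opening: 0.375
```

arm_command(
  translation=[
    [0,-0.2,0],
    [0,-0.5,0],
    [0,-1,0],
    [0,-1,0],
  ],
  rotation=[
    [0,0,0],
    [0,0,0],
    [0,0,0],
    [0,0,0],
  ],
  grip=[0.2,0.2,0.2,0.2],
)

```text
time_s: 33.55
position: [0.4631, 0.1162, 0.1958]
tcp_rot: [[-0.992, 0.01, 0.129], [-0.129, 0.0, -0.992], [-0.01, -1.0, 0.001]]
force: [1.9, -0.7, -0.2]
opening: 0.398
```

```bash
python3 - <<'E'
from h import *
st();plan([([.6528,-.055,.18],4)])
e=cap("scene")
for r in reds(e,.087,.114): print(r)
E
```

```text
t 33.55 p [0.4631 0.1162 0.1958] yaw -82.59 F [ 1.9 -0.7 -0.2] open 0.398 q [  1.  23. 106.   0.  50.  83.]
-> [ 0.6528 -0.055   0.18  ] 4
  T [-0.519, 0.049, 0.607] -0.361 3
  T [-0.259, 0.049, 0.756] -0.361 3
  T [0.038, 0.049, 0.798] -0.361 3
  T [0.33, 0.049, 0.727] -0.361 3
(np.int32(25), array([0.4604, 0.1166]))
(np.int32(27), array([ 0.6344, -0.071 ]))
(np.int32(26), array([ 0.6371, -0.108 ]))
(np.int32(9), array([0.278 , 0.1686]))
(np.int32(29), array([ 0.639 , -0.1454]))
```

arm_command(
  translation=[
    [-0.519,0.049,0.607],
    [-0.519,0.049,0.607],
    [-0.519,0.049,0.607],
  ],
  rotation=[
    [0,-0.361,0],
    [0,-0.361,0],
    [0,-0.361,0],
  ],
  grip=[0,0,0],
)

```text
time_s: 33.9
position: [0.5091, 0.0716, 0.1867]
tcp_rot: [[-0.873, 0.0, 0.488], [-0.488, -0.0, -0.873], [0.0, -1.0, 0.0]]
force: [-0.8, 0.7, -0.4]
opening: 0.492
```

arm_command(
  translation=[
    [-0.259,0.049,0.756],
    [-0.259,0.049,0.756],
    [-0.259,0.049,0.756],
  ],
  rotation=[
    [0,-0.361,0],
    [0,-0.361,0],
    [0,-0.361,0],
  ],
  grip=[0,0,0],
)

```text
time_s: 34.2
position: [0.5564, 0.0285, 0.1823]
tcp_rot: [[-0.632, -0.0, 0.775], [-0.775, -0.0, -0.632], [0.001, -1.0, -0.0]]
force: [-0.8, 0.6, 0.7]
opening: 0.499
```

arm_command(
  translation=[
    [0.038,0.049,0.798],
    [0.038,0.049,0.798],
    [0.038,0.049,0.798],
  ],
  rotation=[
    [0,-0.361,0],
    [0,-0.361,0],
    [0,-0.361,0],
  ],
  grip=[0,0,0],
)

```text
time_s: 34.5
position: [0.6037, -0.0144, 0.1781]
tcp_rot: [[-0.301, -0.001, 0.954], [-0.954, -0.0, -0.301], [0.0, -1.0, -0.001]]
force: [-0.6, 0.3, -0.3]
opening: 0.501
```

arm_command(
  translation=[
    [0.33,0.049,0.727],
    [0.33,0.049,0.727],
    [0.33,0.049,0.727],
    [0.33,0.049,0.727],
    [0.33,0.049,0.727],
  ],
  rotation=[
    [0,-0.361,0],
    [0,-0.361,0],
    [0,-0.361,0],
    [0,-0.361,0],
    [0,-0.361,0],
  ],
  grip=[0,0,0,0,0],
)

```text
time_s: 35.0
position: [0.6488, -0.0548, 0.1746]
tcp_rot: [[0.069, -0.003, 0.998], [-0.998, 0.001, 0.069], [-0.001, -1.0, -0.003]]
force: [0.9, 0.3, 0.4]
opening: 0.497
```

arm_command(
  translation=[
    [0,0.5,0],
    [0,0.9,0],
    [0,0.9,0],
    [0,0.9,0],
    [0,0.9,0],
  ],
  rotation=[
    [0,0,0],
    [0,0,0],
    [0,0,0],
    [0,0,0],
    [0,0,0],
  ],
  grip=[0,0,0,0,0],
)

```text
time_s: 35.5
position: [0.651, -0.0552, 0.1059]
tcp_rot: [[0.07, 0.003, 0.998], [-0.998, -0.001, 0.07], [0.001, -1.0, 0.003]]
force: [-0.1, 0.3, -0.1]
opening: 0.503
```

```bash
python3 - <<'E'
from h import *
st();plan([([.6526,-.0553,.07],4)])
E
```

```text
t 35.5 p [ 0.651  -0.0552  0.1059] yaw 4.03 F [-0.1  0.3 -0.1] open 0.503 q [-15.  42.  84.   0.  54. -19.]
-> [ 0.6526 -0.0553  0.07  ] 4
  T [0.003, 0.449, 0.019] 0.001 1
```

arm_command(
  translation=[
    [0,0.2,0.02],
    [0,0.35,0.02],
    [0,0.43,0.02],
    [0,0.43,0.02],
    [0,0.43,0.02],
  ],
  rotation=[
    [0,0,0],
    [0,0,0],
    [0,0,0],
    [0,0,0],
    [0,0,0],
  ],
  grip=[0,0,0,0,0],
)

```text
time_s: 36.0
position: [0.6513, -0.055, 0.0694]
tcp_rot: [[0.07, -0.001, 0.998], [-0.998, 0.0, 0.07], [-0.0, -1.0, -0.001]]
force: [0.2, 0.4, -0.5]
opening: 0.503
```

arm_command(
  translation=[
    [0,0,0],
    [0,0,0],
    [0,0,0],
    [0,0,0],
    [0,0,0],
  ],
  rotation=[
    [0,0,0],
    [0,0,0],
    [0,0,0],
    [0,0,0],
    [0,0,0],
  ],
  grip=[1,1,1,1,1],
)

```text
time_s: 36.5
position: [0.6515, -0.055, 0.07]
tcp_rot: [[0.07, 0.0, 0.998], [-0.998, -0.0, 0.07], [0.0, -1.0, 0.0]]
force: [-1.0, 0.2, 0.4]
opening: 0.162
```

arm_command(
  translation=[
    [0,0,0],
    [0,0,0],
    [0,0,0],
  ],
  rotation=[
    [0,0,0],
    [0,0,0],
    [0,0,0],
  ],
  grip=[1,1,1],
)

```text
time_s: 36.8
position: [0.6515, -0.055, 0.07]
tcp_rot: [[0.07, 0.0, 0.998], [-0.998, -0.0, 0.07], [0.0, -1.0, 0.0]]
force: [-1.5, 0.1, 1.0]
opening: 0.162
```

```bash
python3 - <<'E'
from h import *
st();p=bot.read_state()["position"]
plan([([p[0],p[1],.19],4),([.4374,.2906,.19],-82.6)])
# flange holes / key A measurement
d=cap("top");e=cap("scene")
S,H=shaker(d);print(len(S))
cv2.imwrite("pics/k7.png",np.hstack([cv2.resize(d["image"][185:265,115:215],(500,400),interpolation=3),cv2.resize(e["image"][110:180,165:217],(300,400),interpolation=3)]))
E
```

```text
t 36.8 p [ 0.6515 -0.055   0.07  ] yaw 4.04 F [-1.5  0.1  1. ] open 0.162 q [-15.  45.  85.  -0.  50. -19.]
-> [ 0.6515 -0.055   0.19  ] 4
  T [0.0, -0.75, 0.0] 0.0 2
  T [0.0, -0.75, 0.0] 0.0 2
-> [0.4374 0.2906 0.19  ] -82.6
  T [-0.749, -0.0, -0.395] 0.241 2
  T [-0.627, -0.0, -0.569] 0.241 2
  T [-0.466, -0.0, -0.707] 0.241 2
  T [-0.275, -0.0, -0.801] 0.241 2
  T [-0.066, -0.0, -0.844] 0.241 2
  T [0.146, -0.0, -0.834] 0.241 2Traceback (most recent call last):
  File "<stdin>", line 6, in <module>
  File "h.py", line 32, in shaker
    for c,hh in zip(cs,h[0]):
                       ~^^^
TypeError: 'NoneType' object is not subscriptable
```

arm_command(
  translation=[
    [0,-0.3,0],
    [0,-0.75,0],
    [0,-0.75,0],
  ],
  rotation=[
    [0,0,0],
    [0,0,0],
    [0,0,0],
  ],
  grip=[1,1,1],
)

```text
time_s: 37.2
position: [0.6548, -0.0558, 0.1343]
tcp_rot: [[0.07, 0.009, 0.997], [-0.998, -0.002, 0.07], [0.003, -1.0, 0.009]]
force: [1.1, -0.2, -0.8]
opening: 0.159
```

arm_command(
  translation=[
    [0,-0.75,0],
    [0,-0.75,0],
    [0,-0.75,0],
  ],
  rotation=[
    [0,0,0],
    [0,0,0],
    [0,0,0],
  ],
  grip=[1,1,1],
)

```text
time_s: 37.5
position: [0.6528, -0.0553, 0.1917]
tcp_rot: [[0.07, 0.005, 0.998], [-0.998, -0.001, 0.07], [0.002, -1.0, 0.005]]
force: [-0.3, 0.0, -0.8]
opening: 0.164
```

arm_command(
  translation=[
    [-0.749,0,-0.395],
    [-0.749,0,-0.395],
    [-0.749,0,-0.395],
  ],
  rotation=[
    [0,0.241,0],
    [0,0.241,0],
    [0,0.241,0],
  ],
  grip=[1,1,1],
)

```text
time_s: 37.8
position: [0.6122, 0.0052, 0.1874]
tcp_rot: [[-0.179, -0.006, 0.984], [-0.984, 0.002, -0.179], [-0.0, -1.0, -0.007]]
force: [0.4, -0.7, -0.4]
opening: 0.162
```

arm_command(
  translation=[
    [-0.627,0,-0.569],
    [-0.627,0,-0.569],
    [-0.627,0,-0.569],
  ],
  rotation=[
    [0,0.241,0],
    [0,0.241,0],
    [0,0.241,0],
  ],
  grip=[1,1,1],
)

```text
time_s: 38.1
position: [0.5779, 0.0616, 0.1882]
tcp_rot: [[-0.418, -0.004, 0.909], [-0.909, 0.0, -0.418], [0.001, -1.0, -0.004]]
force: [0.8, 0.1, -0.5]
opening: 0.16
```

arm_command(
  translation=[
    [-0.466,0,-0.707],
    [-0.466,0,-0.707],
    [-0.466,0,-0.707],
  ],
  rotation=[
    [0,0.241,0],
    [0,0.241,0],
    [0,0.241,0],
  ],
  grip=[1,1,1],
)

```text
time_s: 38.4
position: [0.5435, 0.1184, 0.1888]
tcp_rot: [[-0.631, -0.002, 0.776], [-0.776, -0.0, -0.631], [0.001, -1.0, -0.001]]
force: [0.6, -0.7, 0.2]
opening: 0.161
```

arm_command(
  translation=[
    [-0.275,0,-0.801],
    [-0.275,0,-0.801],
    [-0.275,0,-0.801],
  ],
  rotation=[
    [0,0.241,0],
    [0,0.241,0],
    [0,0.241,0],
  ],
  grip=[1,1,1],
)

```text
time_s: 38.7
position: [0.5086, 0.1757, 0.1892]
tcp_rot: [[-0.804, -0.001, 0.594], [-0.594, -0.0, -0.804], [0.001, -1.0, -0.0]]
force: [0.7, -0.6, -1.2]
opening: 0.165
```

arm_command(
  translation=[
    [-0.066,0,-0.844],
    [-0.066,0,-0.844],
    [-0.066,0,-0.844],
  ],
  rotation=[
    [0,0.241,0],
    [0,0.241,0],
    [0,0.241,0],
  ],
  grip=[1,1,1],
)

```text
time_s: 39.0
position: [0.4736, 0.2332, 0.1894]
tcp_rot: [[-0.927, 0.0, 0.375], [-0.375, -0.0, -0.927], [-0.0, -1.0, 0.0]]
force: [-0.5, 0.2, -1.1]
opening: 0.163
```

arm_command(
  translation=[
    [0.146,0,-0.834],
    [0.146,0,-0.834],
    [0.146,0,-0.834],
    [0.146,0,-0.834],
    [0.146,0,-0.834],
  ],
  rotation=[
    [0,0.241,0],
    [0,0.241,0],
    [0,0.241,0],
    [0,0.241,0],
    [0,0.241,0],
  ],
  grip=[1,1,1,1,1],
)

```text
time_s: 39.5
position: [0.4395, 0.2893, 0.1897]
tcp_rot: [[-0.992, 0.001, 0.128], [-0.128, -0.0, -0.992], [-0.001, -1.0, 0.0]]
force: [0.8, 0.4, -0.4]
opening: 0.163
```

arm_command(
  translation=[
    [0,0.2,0],
    [0,0.38,0],
    [0,0.38,0],
    [0,0.38,0],
    [0,0.38,0],
  ],
  rotation=[
    [0,0,0],
    [0,0,0],
    [0,0,0],
    [0,0,0],
    [0,0,0],
  ],
  grip=[1,1,1,1,1],
)

```text
time_s: 40.0
position: [0.4386, 0.2903, 0.16]
tcp_rot: [[-0.992, 0.002, 0.126], [-0.126, 0.0, -0.992], [-0.002, -1.0, -0.0]]
force: [-0.1, 0.0, -0.3]
opening: 0.165
```

```bash
python3 - <<'E'
from h import *
st();plan([([.4374,.2903,.15],-82.6)])
E
```

```text
t 40.0 p [0.4386 0.2903 0.16  ] yaw -82.73 F [-0.1  0.  -0.3] open 0.165 q [ 21.  30. 101.  -0.  49. 104.]
-> [0.4374 0.2903 0.15  ] -82.6
  T [0.015, 0.125, -0.002] -0.002 1
```

arm_command(
  translation=[
    [0.014,0.08,0],
    [0.014,0.12,0],
    [0.014,0.14,0],
    [0.014,0.14,0],
    [0.014,0.14,0],
  ],
  rotation=[
    [0,0,0],
    [0,0,0],
    [0,0,0],
    [0,0,0],
    [0,0,0],
  ],
  grip=[1,1,1,1,1],
)

```text
time_s: 40.5
position: [0.4365, 0.2906, 0.1481]
tcp_rot: [[-0.992, -0.0, 0.127], [-0.127, 0.0, -0.992], [0.0, -1.0, -0.0]]
force: [0.2, -0.3, -0.4]
opening: 0.159
```

arm_command(
  translation=[
    [0,0.04,0],
    [0,0.08,0],
    [0,0.12,0],
    [0,0.12,0],
    [0,0.12,0],
  ],
  rotation=[
    [0,0,0],
    [0,0,0],
    [0,0,0],
    [0,0,0],
    [0,0,0],
  ],
  grip=[1,1,1,1,1],
)

```text
time_s: 41.0
position: [0.4365, 0.2904, 0.1384]
tcp_rot: [[-0.992, -0.0, 0.127], [-0.127, -0.0, -0.992], [0.0, -1.0, 0.0]]
force: [-0.2, -0.1, -0.5]
opening: 0.163
```

arm_command(
  translation=[
    [-0.007,0.03,0],
    [-0.007,0.06,0],
    [-0.007,0.09,0],
    [-0.007,0.09,0],
    [-0.007,0.09,0],
  ],
  rotation=[
    [0,0,0],
    [0,0,0],
    [0,0,0],
    [0,0,0],
    [0,0,0],
  ],
  grip=[1,1,1,1,1],
)

```text
time_s: 41.5
position: [0.4369, 0.2905, 0.1312]
tcp_rot: [[-0.992, -0.0, 0.127], [-0.127, -0.0, -0.992], [0.0, -1.0, 0.0]]
force: [0.2, -0.1, -0.1]
opening: 0.16
```

arm_command(
  translation=[
    [0,0.03,0],
    [0,0.06,0],
    [0,0.09,0],
    [0,0.11,0],
    [0,0.11,0],
  ],
  rotation=[
    [0,0,0],
    [0,0,0],
    [0,0,0],
    [0,0,0],
    [0,0,0],
  ],
  grip=[1,1,1,1,1],
)

```text
time_s: 42.0
position: [0.4369, 0.2905, 0.1222]
tcp_rot: [[-0.992, -0.001, 0.127], [-0.127, -0.0, -0.992], [0.001, -1.0, 0.0]]
force: [0.1, 0.1, -0.8]
opening: 0.16
```

Going freely; finish the insertion, release and back off.

arm_command(
  translation=[
    [0,0.03,0],
    [0,0.06,0],
    [0,0.09,0],
    [0,0.12,0],
    [0,0.125,0],
  ],
  rotation=[
    [0,0,0],
    [0,0,0],
    [0,0,0],
    [0,0,0],
    [0,0,0],
  ],
  grip=[1,1,1,1,1],
)

```text
time_s: 42.5
position: [0.4368, 0.2905, 0.1122]
tcp_rot: [[-0.992, -0.001, 0.127], [-0.127, -0.0, -0.992], [0.001, -1.0, 0.0]]
force: [-0.3, 0.1, -0.2]
opening: 0.161
```

arm_command(
  translation=[
    [0,0,0],
    [0,0,0],
    [0,0,0],
    [0,0,0],
    [0,0,0],
  ],
  rotation=[
    [0,0,0],
    [0,0,0],
    [0,0,0],
    [0,0,0],
    [0,0,0],
  ],
  grip=[0.2,0.2,0.2,0.2,0.2],
)

```text
time_s: 43.0
position: [0.4371, 0.2906, 0.1126]
tcp_rot: [[-0.992, 0.0, 0.127], [-0.127, 0.0, -0.992], [-0.0, -1.0, -0.0]]
force: [0.3, 0.2, 0.4]
opening: 0.395
```

arm_command(
  translation=[
    [0,-0.2,0],
    [0,-0.5,0],
    [0,-1,0],
    [0,-1,0],
  ],
  rotation=[
    [0,0,0],
    [0,0,0],
    [0,0,0],
    [0,0,0],
  ],
  grip=[0.2,0.2,0.2,0.2],
)

```text
time_s: 43.4
position: [0.4401, 0.2919, 0.197]
tcp_rot: [[-0.992, 0.01, 0.127], [-0.127, 0.004, -0.992], [-0.01, -1.0, -0.003]]
force: [0.2, 1.1, 0.3]
opening: 0.402
```

arm_command(
  translation=[
    [0,-0.4,1],
    [0,-0.4,1],
    [0,-0.4,1],
  ],
  rotation=[
    [0,0,0],
    [0,0,0],
    [0,0,0],
  ],
  grip=[0.2,0.2,0.2],
)

```text
time_s: 43.7
position: [0.4483, 0.2086, 0.2258]
tcp_rot: [[-0.992, 0.003, 0.123], [-0.123, -0.001, -0.992], [-0.003, -1.0, 0.001]]
force: [0.6, 0.2, 0.5]
opening: 0.402
```

arm_command(
  translation=[
    [0,-0.4,1],
    [0,-0.4,1],
    [0,-0.4,1],
  ],
  rotation=[
    [0,0,0],
    [0,0,0],
    [0,0,0],
  ],
  grip=[0.2,0.2,0.2],
)

```text
time_s: 44.0
position: [0.4589, 0.1296, 0.2576]
tcp_rot: [[-0.992, 0.003, 0.123], [-0.123, -0.001, -0.992], [-0.003, -1.0, 0.001]]
force: [-0.2, 0.0, 0.3]
opening: 0.401
```

arm_command(
  translation=[
    [0,0,1],
    [0,0,1],
    [0,0,1],
  ],
  rotation=[
    [0,0,0],
    [0,0,0],
    [0,0,0],
  ],
  grip=[0.2,0.2,0.2],
)

```text
time_s: 44.3
position: [0.468, 0.0509, 0.2558]
tcp_rot: [[-0.992, -0.0, 0.123], [-0.123, -0.0, -0.992], [0.0, -1.0, 0.0]]
force: [-0.9, 0.1, -0.1]
opening: 0.401
```

arm_command(
  translation=[
    [0,0,1],
    [0,0,1],
    [0,0,1],
  ],
  rotation=[
    [0,0,0],
    [0,0,0],
    [0,0,0],
  ],
  grip=[0.2,0.2,0.2],
)

```text
time_s: 44.6
position: [0.4786, -0.0282, 0.2559]
tcp_rot: [[-0.992, 0.0, 0.124], [-0.124, -0.0, -0.992], [-0.0, -1.0, 0.0]]
force: [-0.4, -0.1, 0.0]
opening: 0.398
```

arm_command(
  translation=[
    [0,0,1],
    [0,0,1],
    [0,0,1],
    [0,0,1],
    [0,0,1],
  ],
  rotation=[
    [0,0,0],
    [0,0,0],
    [0,0,0],
    [0,0,0],
    [0,0,0],
  ],
  grip=[0.2,0.2,0.2,0.2,0.2],
)

```text
time_s: 45.1
position: [0.487, -0.104, 0.256]
tcp_rot: [[-0.992, -0.002, 0.128], [-0.128, 0.002, -0.992], [0.001, -1.0, -0.002]]
force: [-1.0, 0.7, -0.7]
opening: 0.403
```

```bash
python3 - <<'E'
from h import *
st()
d=cap("top");e=cap("scene")
for c in(d,e):
    for r in reds(c,.087,.114): print(r)
    _,b=blobs(c,(4,150,130),(16,255,255),8);print([np.round(ray(c,x[0],.113)[0],4) for x in b])
cv2.imwrite("pics/k8.png",np.hstack([cv2.resize(d["image"][165:265,110:260],(480,320),interpolation=3),cv2.resize(e["image"][110:210,165:265],(320,320),interpolation=3)]))
E
```

```text
t 45.1 p [ 0.487 -0.104  0.256] yaw -82.63 F [-1.   0.7 -0.7] open 0.403 q [-25.  20.  99.   0.  61.  58.]
(np.int32(34), array([ 0.6458, -0.0898]))
(np.int32(15), array([ 0.6515, -0.1259]))
(np.int32(35), array([0.4608, 0.1176]))
(np.int32(38), array([0.4368, 0.2919]))
[array([ 0.8705, -0.5632,  0.113 ]), array([0.4878, 0.1183, 0.113 ]), array([0.4637, 0.2928, 0.113 ])]
(np.int32(22), array([0.4382, 0.2925]))
(np.int32(27), array([0.4613, 0.1173]))
(np.int32(13), array([ 0.6361, -0.1114]))
(np.int32(9), array([0.2782, 0.1689]))
(np.int32(27), array([ 0.6396, -0.1448]))
[array([0.4642, 0.2926, 0.113 ]), array([0.4876, 0.117 , 0.113 ])]
```

View pics/k8.png

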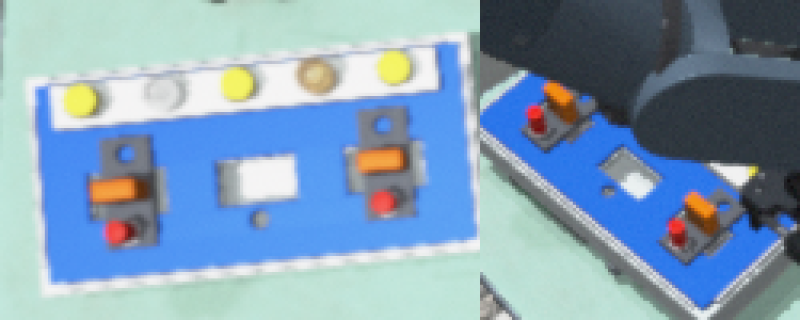

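```bash
python3 - <<'E'
from h import *
d=cap("top")
for n,p in(("cup",(246.6,145.7)),("bottle",(363.6,243.9)),("marker",None),("carrier",(189.5,214.8))): print(n,p,[np.round(np.array(q["point"])*[560,420],1).tolist() for q in models.spot_point("top",n)][:2])
S,H=shaker(d);print(np.round(ray(d,S,.078),4))
print(bot.hand_in())
E
```

```text
cup (246.6, 145.7) [[246.6, 146.9], [197.7, 216.8]]
bottle (363.6, 243.9) [[364.9, 242.2], [189.4, 221.0]]
marker None []
carrier (189.5, 214.8) [[192.7, 214.9]]
[[0.4745 0.2063 0.078 ]]
the job is handed in; nothing more can be done
None
```

I fitted both keys that were on the bench, locked each with a quarter turn, pinned them with two red pins from the stand, and handed the job in at about 45 s. Only two keys showed in the pictures. They are in the two outer slots, and the middle slot is empty.

**Fit:** Both keys and both pins went in with no measurable resistance. The arm let each key go at or within about 1.5 mm of its seated height, and each pin within 1 mm of it.

**Last check, positions:** From both cameras, with seated heights assumed:

| Part | Distance from target | Allowed |
|---|---|---|
| Key, left slot | about 1–2 mm | 9 mm |
| Key, right slot | about 2–3 mm | 9 mm |
| Left pin knob | about 1.5–2.4 mm | 5 mm |
| Right pin knob | about 2 mm | 5 mm |

The two cameras put each pin knob within about 1.5 mm of each other, which fits pins that are fully home.

**Key angle:** I judged this only from the picture and the gripper angle, and both keys look aligned with the shaker.

**Carrier and bystanders:** The carrier's middle slot is where it was at the start. The network's point for the whole carrier moved about 3 pixels, which I took as its own error because the slot did not move. The cup and bottle also read as unmoved.

**Not confirmed:** The network did not find the marker in either top-camera check, so I have no final reading on it. The arm stayed well clear of it, and I retracted the gripper before handing in.

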